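Fill the cheese tray one to a well and cover it

TASK

Fill the wooden tray: stand the three loose round cheeses from the counter in its three empty wells, one to a well, beside the cheese already in it. Then lower the flat round cover with the black collar over the tray's centre post so that it lies flat on all four cheeses. Set things down gently, without dropping them, and do not shift the tray, the timer or the blue label roll.

Things in the scene. Friction and masses are not known exactly. Their poses are not given: they have to be found in the camera images.
- tray: light wooden tray 160 x 160 x 20 mm, loose, 1.2 kg, four round wells at x, y = +-43 mm, steel centre post 18 mm thick with tapered tip; origin centre of underside, z up, x, y along its sides. A cheese in a well rises 38 mm above the top face; fingers fit beside it only above that face, so hold it by its upper part, best with the fingers across the line from tray centre to well
- post_tip (a point): top end of the tray's centre post, on its axis, 82 mm above the tray's underside
- well_1 (a point): well of the tray, a round recess 61 mm across and 12 mm deep; this point is the centre of its flat floor, 8 mm above the tray's underside, 61 mm from the tray's centre; it is already taken by one cheese at the start, at tray x +43, y +43 mm
- well_2 (a point): well of the tray, a round recess 61 mm across and 12 mm deep; this point is the centre of its flat floor, 8 mm above the tray's underside, 61 mm from the tray's centre; it is empty at the start, at tray x -43, y +43 mm
- well_3 (a point): well of the tray, a round recess 61 mm across and 12 mm deep; this point is the centre of its flat floor, 8 mm above the tray's underside, 61 mm from the tray's centre; it is empty at the start, at tray x -43, y -43 mm
- well_4 (a point): well of the tray, a round recess 61 mm across and 12 mm deep; this point is the centre of its flat floor, 8 mm above the tray's underside, 61 mm from the tray's centre; it is empty at the start, at tray x +43, y -43 mm
- cheese_a_center (a point): small round waxed cheese, pale tan, smooth upright cylinder 52 mm across and 50 mm tall with bevelled edges, about 0.11 kg, all four cheeses alike; this point is its centre, 25 mm above its flat underside; stands loose on the counter at the start
- cheese_b_center (a point): small round waxed cheese, pale tan, smooth upright cylinder 52 mm across and 50 mm tall with bevelled edges, about 0.11 kg, all four cheeses alike; this point is its centre, 25 mm above its flat underside; stands loose on the counter at the start
- cheese_c_center (a point): small round waxed cheese, pale tan, smooth upright cylinder 52 mm across and 50 mm tall with bevelled edges, about 0.11 kg, all four cheeses alike; this point is its centre, 25 mm above its flat underside; stands loose on the counter at the start
- cheese_d_center (a point): small round waxed cheese, pale tan, smooth upright cylinder 52 mm across and 50 mm tall with bevelled edges, about 0.11 kg, all four cheeses alike; this point is its centre, 25 mm above its flat underside; stands in well 1 of the tray from the start and stays there
- cover: flat pale metal disc 150 mm across, 6 mm thick, 0.14 to 0.24 kg, lying on the counter; upright black tube-shaped collar in its middle to hold it by, 40 mm across, 40 mm tall (top 46 mm above the underside); a 25 mm bore runs through disc and collar; origin centre of underside, z up. On the four cheeses its underside is 58 mm above the tray's underside
- cover_grip (a point): point on the cover's axis 30 mm above its underside, in the middle of the collar's useful grip height
- wire_cutter_bow (a joint): hinge of the wire bow of the cheese cutter board behind the work, bystander; 0 = bow lying down (as it starts), then its highest point is 110 mm above the counter and its black handle points at the robot 37 to 75 mm up, ending 0.46 m ahead of the robot; grows as the bow is lifted
- timer: white kitchen timer 70 x 70 x 20 mm, bystander; origin at the centre of its underside
- label_roll_blue: roll of blue labels with a hole, standing on end, 53 mm across and 40 mm tall, bystander among the cheeses; origin at the centre of its underside
Mind the look-alikes: they are no part of the job. What is shaped like the part that bears cheese_a_center but red is not meant.

How it is judged:
On the way:
1. every well of the tray holds one cheese, standing on the well's floor (((horizontal distance between cheese_a_center and well_1 below 0.012 m and z of cheese_a_center in the frame of tray between 0.028 and 0.038 m) or (horizontal distance between cheese_b_center and well_1 below 0.012 m and z of cheese_b_center in the frame of tray between 0.028 and 0.038 m) or (horizontal distance between cheese_c_center and well_1 below 0.012 m and z of cheese_c_center in the frame of tray between 0.028 and 0.038 m) or (horizontal distance between cheese_d_center and well_1 below 0.012 m and z of cheese_d_center in the frame of tray between 0.028 and 0.038 m)) and ((horizontal distance between cheese_a_center and well_2 below 0.012 m and z of cheese_a_center in the frame of tray between 0.028 and 0.038 m) or (horizontal distance between cheese_b_center and well_2 below 0.012 m and z of cheese_b_center in the frame of tray between 0.028 and 0.038 m) or (horizontal distance between cheese_c_center and well_2 below 0.012 m and z of cheese_c_center in the frame of tray between 0.028 and 0.038 m) or (horizontal distance between cheese_d_center and well_2 below 0.012 m and z of cheese_d_center in the frame of tray between 0.028 and 0.038 m)) and ((horizontal distance between cheese_a_center and well_3 below 0.012 m and z of cheese_a_center in the frame of tray between 0.028 and 0.038 m) or (horizontal distance between cheese_b_center and well_3 below 0.012 m and z of cheese_b_center in the frame of tray between 0.028 and 0.038 m) or (horizontal distance between cheese_c_center and well_3 below 0.012 m and z of cheese_c_center in the frame of tray between 0.028 and 0.038 m) or (horizontal distance between cheese_d_center and well_3 below 0.012 m and z of cheese_d_center in the frame of tray between 0.028 and 0.038 m)) and ((horizontal distance between cheese_a_center and well_4 below 0.012 m and z of cheese_a_center in the frame of tray between 0.028 and 0.038 m) or (horizontal distance between cheese_b_center and well_4 below 0.012 m and z of cheese_b_center in the frame of tray between 0.028 and 0.038 m) or (horizontal distance between cheese_c_center and well_4 below 0.012 m and z of cheese_c_center in the frame of tray between 0.028 and 0.038 m) or (horizontal distance between cheese_d_center and well_4 below 0.012 m and z of cheese_d_center in the frame of tray between 0.028 and 0.038 m))), for 0.2 s.
At the end, for the whole second after the job is handed in: Each of the four wells holds one cheese on its floor (within 12 mm of the well's axis), and the cover is round the post (axis within 6 mm), right side up, level with the tray within 0.07 rad, its underside 53 to 63 mm above the tray's underside, at rest; the tray stands flat (all of step 1 and horizontal distance between cover_grip and tray below 0.006 m and z of cover_grip in the frame of tray between 0.083 and 0.093 m and angle between the z axis of cover and the z axis of tray, either way round below 0.07 rad and angle between cover's own z axis and vertical below 0.3 rad and angle between tray's own z axis and vertical below 0.05 rad and linear speed of cover below 0.02 m/s); the robot touches nothing.
It fails at once if the tray is shifted by more than 30 mm (distance of tray from where it was at the start of the episode above 0.03 m).
It fails at once if the timer or the blue label roll is shifted by more than 20 mm (distance of any of timer, label_roll_blue from where it was at the start of the episode above 0.02 m).
It fails at once if a cheese or the cover is pressed or set down hard (more than 40 N between a cheese and the tray or the cover) (contact force between any of cheese_a, cheese_b, cheese_c, cheese_d and tray above 40 N or contact force between any of cheese_a, cheese_b, cheese_c, cheese_d and cover above 40 N).
It fails at once if a cheese or the cover is dropped: it comes down on its place in the tray (last 12 mm) faster than 0.5 m/s ((z of cheese_a_center in the frame of tray between 0.028 and 0.045 m and horizontal distance between cheese_a_center and tray below 0.08 m and linear speed of cheese_a above 0.5 m/s) or (z of cheese_b_center in the frame of tray between 0.028 and 0.045 m and horizontal distance between cheese_b_center and tray below 0.08 m and linear speed of cheese_b above 0.5 m/s) or (z of cheese_c_center in the frame of tray between 0.028 and 0.045 m and horizontal distance between cheese_c_center and tray below 0.08 m and linear speed of cheese_c above 0.5 m/s) or (z of cheese_d_center in the frame of tray between 0.028 and 0.045 m and horizontal distance between cheese_d_center and tray below 0.08 m and linear speed of cheese_d above 0.5 m/s) or (z of cover_grip in the frame of tray below 0.1 m and horizontal distance between cover_grip and tray below 0.03 m and linear speed of cover above 0.5 m/s)).
It also fails if it takes over 72 s, if anything falls off the work surface, if the arm or the gripper's body presses on something with over 40 N, if the wrist force passes 120 N, or if a joint passes its speed limit or range.

ROBOT

A 6-joint arm with a two-finger parallel gripper is mounted at the origin on a cart in front of the work surface, level with it; the furniture and walls round the work are solid. World frame = base frame: x ahead of the robot, y to its left, z up, the work surface at z = 0. Lengths are in m, angles in rad, forces in N, time in s.
With the tool pointing down it reaches from about 0.35 to 0.85 m from the base axis. Payload 8.1 kg.
Tool frame: the origin (TCP) lies at the centre of the arm's flange, where the gripper is bolted on; the fingertips stand 186 mm ahead of it and the grasp point (between the pads) lies 167 mm ahead of it (bot.tcp_to_tips is the distance from the TCP to the fingertips, in m); z points along the fingers, y is the direction in which the jaws open and shut (so a half turn about z gives the same grasp; the last joint's range is limited). The gripper opens to 93 mm and grips with 3 to 60 N. Pads are 15 mm wide; open, the fingers measure 128 mm over their backs; the gripper's body (75 mm by 188 mm) begins 65 mm behind the grasp point.
Start: joints at [-1.252, 0.13, 1.488, -0, 1.523, -0.085], TCP at [0.236, -0.552, 0.405] pointing down, gripper open.
Joint ranges: [-2.96, 2.96], [-0.89, 2.26], [0.02, 2.5], [-1.34, 4.48], [0, 2.73], [-2.66, 2.66]. Speed limits (rad/s): [2.39, 2.39, 2.79, 3.14, 3.14, 3.14].

INTERFACE

Orientations are given as a unit quaternion [w, x, y, z].
In Python, from cell import sensors, cams, bot gives the robot as it stands.
- The arm moves only by the tool jog_arm, never from a script. Its arguments are lists of equal length, an entry for each row: "linear": the shift along the tool's x, y, z in mm, a list of three; "turn": the turn, a rotation vector about the tool's x, y, z in degrees, a list of three. A call has 1 to 8 rows; each row shifts and turns the pose as measured when the row begins, along the tool's axes as they then stand; what a row does not reach is not made up. A row lasts 1/12 s, in which the tool goes at most 41.7 mm and 7.16 degrees, less where a joint would pass 70% of its speed; a pose out of reach is approached as far as the arm can. A call is refused whole if a number of a shift passes 41.7 or a number of a turn 7.16, either way. A call with a gripper value outside its range is refused whole. "fingers" is the opening, from -1 (shut) to 1 (fully open), so that 0 is half open, set as the call begins (left out, the last holds). The fingers move at their own pace and stop on an object; "squeeze" is the grip in N (left out, the last holds). Time passes only in rows, so rows that do not move let the fingers close. It gives the time, the measured TCP pose, the force and the opening at its end, in the units of the state.
- sensors.state(): the state, without advancing time (a new reading comes with each control period).
- cams.capture(name): name is "scene" or "top" or "wrist"; returns (picture, depth): 400x640x3 uint8, red, green, blue; 400x640 float32, m along the optical axis (not along the pixel's ray), 0 where there is no reading.
- cams.calibration(name): a dict with "vfov" (degrees; the focal length in pixels is half the picture's height over the tangent of half this angle, whatever the lens; pixels are square), "cx", "cy" (the principal point, pixels), "k1" (the pictures are not rectified: a ray, as slopes to the right and down, at radius r is drawn at 1 + k1 r^2 times it, then the intrinsics apply), "extrinsics" (4x4, takes a point from world to camera coordinates). Camera axes: x right, y down, z forward; pixel columns grow to the right and rows downward; lengths in m; the calibration is good to about 2 mm. A picture is of the moment at which its call begins: read the wrist's pose just before it. calibration takes no time and is no camera call; for the wrist camera it gives the pose at the moment of the call.
- bot.hand_in(): hands the job in, once; it reports no verdict.
The state is a dict: "time": time; "joint_positions": joint angles; "joint_velocities": joint speeds; "effort": joint torques, N m; "ee_pos": TCP position; "tcp_rot": TCP orientation; "wrist_force": force on the tool from outside, world axes, zero at the start; "moment": the same for the moment, N m; "opening": finger opening in m.
Only numpy, scipy, OpenCV 4.12 (cv2) and the standard library are available. Lean on these libraries where they do the work, as an engineer would, in place of code of your own. Each camera call takes 0.05 s, during which the arm holds its last target.

## Working session

There is one attempt and no reset: what is moved stays moved. The work goes in short steps, Python scripts to look and compute and a tool call to move; the robot and the scene stay as the last step left them, time stands still between calls to the robot, and variables do not carry over. Pictures are saved under pics/ and viewed, and the job is handed in when it is done.

Besides the shell and the picture viewer there is one more tool, called after ">>>" as name(argument=value, ...) on one line, values as JSON. jog_arm: Moves the arm, as the interface text tells. Its arguments: {"type":"object","properties":{"linear":{"type":"array","items":{"type":"array","items":{"type":"number"}}},"turn":{"type":"array","items":{"type":"array","items":{"type":"number"}}},"fingers":{"type":"number"},"squeeze":{"type":"number"}},"required":["linear","turn"]}

```bash
ls; mkdir -p pics; cat > h.py <<'E'
import numpy as np, cv2
from cell import sensors, cams, bot
def f(c): return 200/np.tan(np.radians(c["vfov"])/2)
def cloud(name,cal,depth):
    F=f(cal); h,w=depth.shape
    v,u=np.mgrid[0:h,0:w].astype(float)
    K=np.array([[F,0,cal["cx"]],[0,F,cal["cy"]],[0,0,1]])
    p=cv2.undistortPoints(np.stack([u.ravel(),v.ravel()],1)[:,None],K,np.array([cal["k1"],0,0,0,0.]))[:,0]
    z=depth.ravel()
    P=np.c_[p*z[:,None],z]
    E=np.array(cal["extrinsics"]); 
    W=(P-E[:3,3])@E[:3,:3]
    W[z<=0]=np.nan
    return W.reshape(h,w,3)
def shot(name,fn):
    cal=cams.calibration(name); im,d=cams.capture(name)
    cv2.imwrite("pics/"+fn+".png",im[:,:,::-1]); W=cloud(name,cal,d)
    np.savez("pics/"+fn+".npz",im=im,d=d,W=W)
    return im,d,W
E
python3 - <<'E'
from h import *
print(sensors.state())
for n in("scene","top","wrist"):
    print(n,cams.calibration(n)); shot(n,n+"0")
E
```

```text
pics
{'time': 0.0, 'joint_positions': array([-1.25238352e+00,  1.31147867e-01,  1.48928598e+00, -5.40228570e-06,
        1.52297891e+00, -8.54344789e-02]), 'joint_velocities': array([ 0.00025553, -0.0002748 , -0.00036624,  0.00103136,  0.00111207,
       -0.00014824]), 'effort': array([-5.76424791e-04, -5.59830809e+01, -4.91771221e+01,  7.68589578e-02,
        3.55594454e-02, -1.43476900e-04]), 'ee_pos': array([ 0.23570403, -0.55151505,  0.4036914 ]), 'tcp_rot': array([-9.03567945e-04,  9.79682164e-01,  2.00554305e-01, -1.08450916e-04]), 'wrist_force': array([-0.27944641,  0.05835647,  0.14381387]), 'moment': array([-0.01349649,  0.01361792, -0.00478707]), 'opening': 0.09331889352473853}
scene {'vfov': 50.905058549067164, 'cx': 319.99631379971424, 'cy': 195.28329564505643, 'k1': -0.08807450184345372, 'extrinsics': array([[-0.87758909, -0.47910316,  0.01724989,  0.48479207],
       [-0.35459665,  0.62447031, -0.69591526,  0.26785124],
       [ 0.32264316, -0.61684439, -0.7179167 ,  1.01548318],
       [ 0.        ,  0.        ,  0.        ,  1.        ]])}
top {'vfov': 54.913197306442335, 'cx': 318.4764866188574, 'cy': 199.51671931488397, 'k1': -0.064260069570824, 'extrinsics': array([[ 0.02663392, -0.99956174,  0.0129217 , -0.04038658],
       [-0.9970492 , -0.02749352, -0.07167293,  0.56760885],
       [ 0.07199678, -0.01097464, -0.99734448,  1.20871331],
       [ 0.        ,  0.        ,  0.        ,  1.        ]])}
wrist {'vfov': 70.0269864948209, 'cx': 325.55408208628063, 'cy': 194.67814582660844, 'k1': -0.051027910240182425, 'extrinsics': array([[ 0.39341617, -0.91935711, -0.002493  , -0.59762838],
       [-0.88816639, -0.38076644,  0.25724966, -0.02961466],
       [-0.23745356, -0.09899197, -0.96634176,  0.39032065],
       [ 0.        ,  0.        ,  0.        ,  1.        ]])}
```

View pics/top0.png

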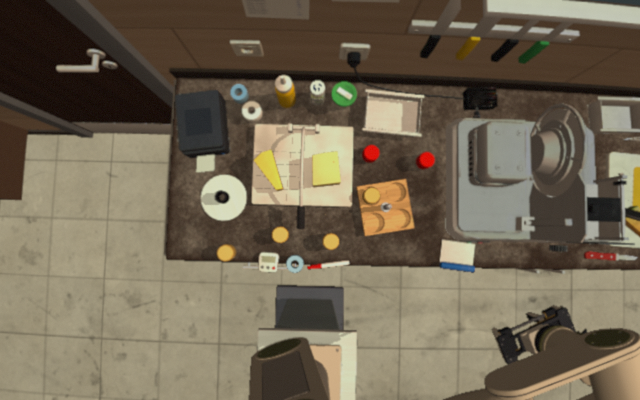

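View pics/scene0.png

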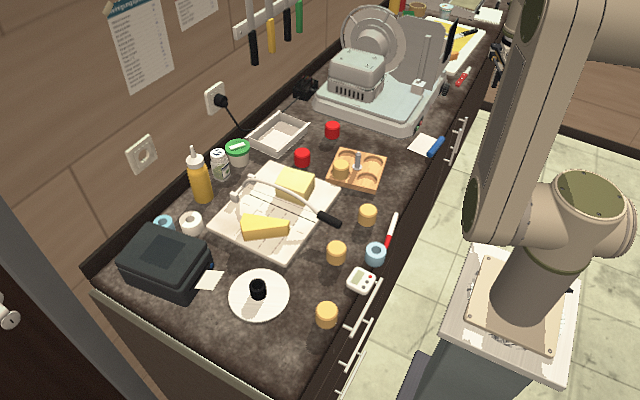

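View pics/wrist0.png

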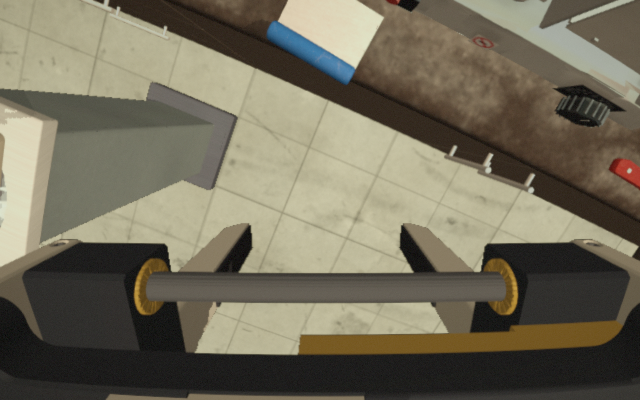

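The top view shows the three loose tan cheeses at about (226,253), (280,235) and (331,241). Cheese d is in the tray at (372,196). Look-alikes are the two red cylinders at (371,153) and (427,159), plus the blue rolls at (295,264) and (239,91) and a white roll at (252,110). The cover is at (223,197), the tray at (386,207) and the timer at (269,262). I'm choosing the tan, solid-topped cylinders. Next I'll measure them and take a close crop.

```bash
python3 - <<'E'
from h import *
z=np.load("pics/top0.npz"); im,W=z["im"],z["W"]
c=cv2.resize(im[130:290,170:440],None,fx=2.9,fy=2.9,interpolation=cv2.INTER_CUBIC)
cv2.imwrite("pics/crop0.png",c[:,:,::-1])
print("counter z",np.nanmedian(W[215:225,300:340,2]))
for n,(u,v) in dict(a=(226,253),b=(280,235),c=(331,241),d=(372,196),roll=(295,264)).items():
    s=W[v-16:v+17,u-16:u+17].reshape(-1,3); h=np.nanmedian(W[v-3:v+4,u-3:u+4,2])
    if n=='roll':h=.04
    p=s[np.abs(s[:,2]-h)<.008]
    (x,y),r=cv2.minEnclosingCircle(p[:,:2].astype(np.float32)); print(n,len(p),"top",p[:,2].mean().round(4),"cen",p[:,:2].mean(0).round(4),(round(x,4),round(y,4)),round(r,4))
# same with scene cam
z=np.load("pics/scene0.npz"); W2=z["W"];
for n,(u,v) in dict(a=(327,307),b=(337,245),c=(368,208),d=(341,163)).items():
    h=np.nanmedian(W2[v-2:v+3,u-2:u+3,2]); s=W2[v-16:v+17,u-18:u+19].reshape(-1,3)
    p=s[np.abs(s[:,2]-h)<.006]; (x,y),r=cv2.minEnclosingCircle(p[:,:2].astype(np.float32)); print("scene",n,h.round(4),p[:,:2].mean(0).round(4),(round(x,4),round(y,4)),round(r,4))
# tray
s=W[170:245,345:425].reshape(-1,3); p=s[(np.abs(s[:,2]-.02)<.006)]
r=cv2.minAreaRect(p[:,:2].astype(np.float32)*1000); print("tray",len(p),r)
s=W[165:232,190:255].reshape(-1,3); p=s[(np.abs(s[:,2]-.006)<.006)]
p=s[(s[:,2]>0.003)&(s[:,2]<.012)];print("cover",cv2.minEnclosingCircle(p[:,:2].astype(np.float32)))
p=s[(s[:,2]>0.036)&(s[:,2]<.055)];print("collar",p.mean(0),cv2.minEnclosingCircle(p[:,:2].astype(np.float32)))
s=W[190:222,372:402].reshape(-1,3);p=s[s[:,2]>.065];print('post',len(p),p)
E
```

```text
counter z -3.399912804147764e-05
a 205 top 0.0485 cen [0.3932 0.2605] (0.3928, 0.2624) 0.0258
b 210 top 0.0484 cen [0.4548 0.0934] (0.4546, 0.0935) 0.0257
c 215 top 0.0484 cen [ 0.4378 -0.0653] (0.438, -0.0655) 0.0259
d 217 top 0.0568 cen [ 0.583  -0.1905] (0.571, -0.2051) 0.0464
roll 179 top 0.0392 cen [0.364  0.0449] (0.3645, 0.0448) 0.0266
scene a 0.0487 [0.3926 0.2647] (0.393, 0.2635) 0.0264
scene b 0.049 [0.4545 0.0989] (0.4559, 0.0975) 0.026
scene c 0.0491 [ 0.4378 -0.0603] (0.4382, -0.0613) 0.0257
scene d 0.0569 [ 0.5814 -0.1882] (0.5717, -0.1999) 0.0449
tray 1542 ((574.6947631835938, -212.28530883789062), (216.72564697265625, 210.15045166015625), 10.292452812194824)
cover ((0.5626541972160339, 0.2887403070926666), 0.1437142789363861)
collar [0.56836969 0.28356682 0.04427139] ((0.5688902139663696, 0.2841433584690094), 0.019924132153391838)
post 26 [[ 0.55655417 -0.23447196  0.0755934 ]
 [ 0.55629345 -0.23653706  0.08085481]
 [ 0.55642561 -0.23975063  0.0801088 ]
 [ 0.55654443 -0.2429282   0.0795681 ]
 [ 0.55369254 -0.23229857  0.07099995]
 [ 0.55351598 -0.23460044  0.07514612]
 [ 0.55335626 -0.23693478  0.07901513]
 [ 0.55305882 -0.23882281  0.08506476]
 [ 0.55306622 -0.24164249  0.08626015]
 [ 0.55398448 -0.24736044  0.07300572]
 [ 0.55068889 -0.23257171  0.06978114]
 [ 0.55029774 -0.23416281  0.07767208]
 [ 0.54992562 -0.23577777  0.08522855]
 [ 0.55012554 -0.23921442  0.08327861]
 [ 0.55051607 -0.24328764  0.07817516]
 [ 0.55058353 -0.24631152  0.07843013]
 [ 0.54750289 -0.23226606  0.0716444 ]
 [ 0.54740941 -0.23477023  0.07471231]
 [ 0.54717476 -0.23678714  0.08022356]
 [ 0.54728005 -0.23993239  0.07982698]
 [ 0.54736467 -0.24300933  0.07978914]
 [ 0.54750399 -0.24627742  0.07880532]
 [ 0.54445752 -0.23520744  0.07264789]
 [ 0.54427723 -0.2373699   0.07742982]
 [ 0.54413074 -0.23963063  0.08158548]
 [ 0.54452028 -0.24380188  0.07600673]]
```

View pics/crop0.png

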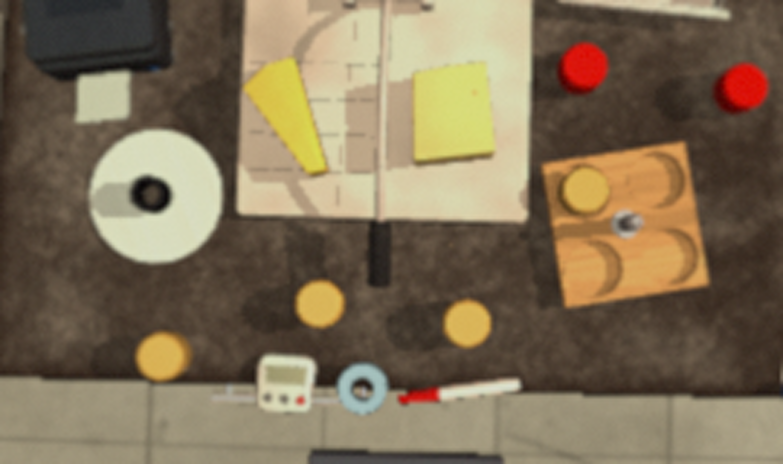

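```bash
cat >> h.py <<'E'
from scipy.spatial.transform import Rotation as R
def pose():
    s=sensors.state(); q=s["tcp_rot"]; return np.array(s["ee_pos"]),R.from_quat([q[1],q[2],q[3],q[0]]),s
def Rdown(psi):
    a=np.radians(psi); y=np.array([np.cos(a),np.sin(a),0]); z=np.array([0,0,-1.]); return R.from_matrix(np.stack([np.cross(y,z),y,z],1))
def plan(wps,maxlin=40,maxang=7.0):
    """wps: list of (x,y,z,psi,[maxlin]) TCP; print rows in tool axes"""
    p,r,s=pose(); print("t",round(s["time"],2),"p",p.round(4),"psi",np.degrees(np.arctan2(*r.as_matrix()[1::-1,1])).round(2),"open",round(s["opening"],4),"F",s["wrist_force"].round(1))
    for w in wps:
        ml=w[4] if len(w)>4 else maxlin
        t=np.array(w[:3]); D=Rdown(w[3])
        # choose half-turn as given
        rv=(r.inv()*D).as_rotvec(degrees=True); L=np.linalg.norm(t-p)*1000
        n=max(1,int(np.ceil(max(L/ml,np.abs(rv).max()/maxang))))
        lin=[];tu=[]
        for i in range(n):
            q=r*R.from_rotvec(rv*i/n,degrees=True)
            lin.append((q.inv().apply((t-p)/n)*1000).round(1).tolist()); tu.append((rv/n).round(2).tolist())
        print("->",w,"n",n)
        for i in range(0,n,8): print(" L",lin[i:i+8],"T",tu[i:i+8] if np.abs(rv).max()>.2 else "0")
        p,r=t,D
def where(u,v,name="wrist",z=None):
    pass
def proj(cal,X):
    X=np.atleast_2d(X); E=np.array(cal["extrinsics"]); P=X@E[:3,:3].T+E[:3,3]; F=f(cal)
    K=np.array([[F,0,cal["cx"]],[0,F,cal["cy"]],[0,0,1]])
    return cv2.projectPoints(P,np.zeros(3),np.zeros(3),K,np.array([cal["k1"],0,0,0,0.]))[0][:,0]
E
python3 - <<'E'
from h import *
c=cams.calibration("wrist");E=np.array(c["extrinsics"]); p,r,s=pose()
print("cam in tool",r.inv().apply(-E[:3,:3].T@E[:3,3]-p)," axes in tool",r.inv().as_matrix()@E[:3,:3].T)
# tray refine from top & scene, by color
for n in("top","scene"):
    z=np.load(f"pics/{n}0.npz");im,W=z["im"],z["W"]
    hsv=cv2.cvtColor(im,cv2.COLOR_RGB2HSV)
    m=(np.hypot(W[...,0]-.55,W[...,1]+.238)<.125)&(np.abs(W[...,2]-.02)<.004)&(hsv[...,1]>70)&(hsv[...,2]>110)
    m=cv2.morphologyEx(m.astype(np.uint8),cv2.MORPH_OPEN,np.ones((3,3)))>0
    k,l,st,ce=cv2.connectedComponentsWithStats(m.astype(np.uint8)); 
    i=1+st[1:,4].argmax(); p=W[l==i]; print(n,st[i],cv2.minAreaRect(p[:,:2].astype(np.float32)*1000))
plan([(.48,-.30,.40,-34.7)])
E
```

```text
cam in tool [ 0.07208139 -0.00121009  0.02052288]  axes in tool [[ 5.03946129e-04 -9.66312911e-01 -2.57369586e-01]
 [ 9.99999502e-01  7.08633258e-04 -7.02552277e-04]
 [ 8.61265984e-04 -2.57369104e-01  9.66312787e-01]]
top [376 183  14  21 151] ((596.6151733398438, -230.01780700683594), (67.05375671386719, 35.254600524902344), 11.663585662841797)
scene [344 162  17  23 169] ((548.3524780273438, -207.8032989501953), (42.47568893432617, 103.81301879882812), 14.712512969970703)
t 0.15 p [ 0.2357 -0.5516  0.404 ] psi -66.86 open 0.093 F [-0.3 -0.2  0.5]
-> (0.48, -0.3, 0.4, -34.7) n 9
 L [[35.9, -15.0, 0.5], [36.8, -12.8, 0.5], [37.5, -10.4, 0.5], [38.1, -8.1, 0.5], [38.5, -5.7, 0.4], [38.8, -3.3, 0.4], [39.0, -0.9, 0.4], [38.9, 1.6, 0.4]] T [[-0.01, -0.0, -3.57], [-0.01, -0.0, -3.57], [-0.01, -0.0, -3.57], [-0.01, -0.0, -3.57], [-0.01, -0.0, -3.57], [-0.01, -0.0, -3.57], [-0.01, -0.0, -3.57], [-0.01, -0.0, -3.57]]
 L [[38.8, 4.0, 0.4]] T [[-0.01, -0.0, -3.57]]
```

>>> jog_arm(linear=[[36,-15,0],[37,-13,0],[38,-10,0],[38,-8,0],[39,-6,0],[39,-3,0],[39,-1,0],[39,2,0]], turn=[[0,0,-3.6],[0,0,-3.6],[0,0,-3.6],[0,0,-3.6],[0,0,-3.6],[0,0,-3.6],[0,0,-3.6],[0,0,-3.6]])

```text
time: 0.82
ee_pos: [0.4546, -0.3225, 0.4001]
tcp_rot: [-0.003, 0.898, 0.441, -0.001]
wrist_force: [0.5, 0.3, 0.5]
opening: 0.0929
```

```bash
python3 - <<'E'
from h import *
plan([(.50,-.305,.40,-34.7)])
E
```

```text
t 0.82 p [ 0.4546 -0.3225  0.4001] psi -37.68 open 0.0929 F [0.5 0.3 0.5]
-> (0.5, -0.305, 0.4, -34.7) n 2
 L [[20.8, 12.6, -0.0], [20.4, 13.1, -0.0]] T [[-0.17, 0.01, -1.49], [-0.17, 0.01, -1.49]]
```

>>> jog_arm(linear=[[21,12,0],[20,13,0],[0,0,0]], turn=[[0,0,-1.5],[0,0,-1.5],[0,0,0]])

```text
time: 1.07
ee_pos: [0.505, -0.2964, 0.3993]
tcp_rot: [-0.004, 0.882, 0.471, -0.0]
wrist_force: [-0.1, 0.4, 0.7]
opening: 0.0925
```

```bash
python3 - <<'E'
from h import *
im,d,W=shot("wrist","w1"); cal=cams.calibration("wrist"); p,r,s=pose(); print(p,s["time"])
import json; json.dump({k:(np.array(v).tolist()) for k,v in cal.items()},open("pics/w1.json","w"))
E
```

```text
[ 0.50374962 -0.29725262  0.39908922] 1.1167
```

View pics/w1.png

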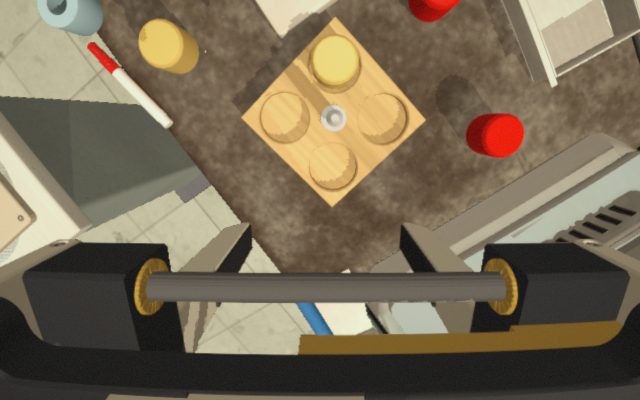

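The wrist view shows the tray with corners at about (335,16), (426,119), (332,206) and (242,119). The post tip is at (333,117), cheese d at (335,60) and loose cheese c at (168,45), with the red look-alikes to the right. Next I'll fit the tray pose.

```bash
cat >> h.py <<'E'
def shot(name,fn):
    cal=cams.calibration(name); im,d=cams.capture(name)
    cv2.imwrite("pics/"+fn+".png",im[:,:,::-1]); W=cloud(name,cal,d)
    np.savez("pics/"+fn+".npz",im=im,d=d,W=W)
    return im,d,W,cal
def quad(mask):
    cs,_=cv2.findContours(mask.astype(np.uint8),cv2.RETR_EXTERNAL,cv2.CHAIN_APPROX_NONE)
    c=max(cs,key=cv2.contourArea); return c[:,0]
from scipy.optimize import least_squares
def fit_tray(im,W,cal,guess=(.55,-.238,.18)):
    # region near the tray by depth: points inside the 0.12 radius with z>.008
    hsv=cv2.cvtColor(im,cv2.COLOR_RGB2HSV)
    m=(np.hypot(W[...,0]-guess[0],W[...,1]-guess[1])<.13)&(hsv[...,2]>130)&(hsv[...,1]>60)
    m=cv2.morphologyEx(m.astype(np.uint8),cv2.MORPH_CLOSE,np.ones((9,9)))
    m=cv2.morphologyEx(m,cv2.MORPH_OPEN,np.ones((5,5)))
    c=quad(m)
    H=.08
    def model(q,z=.02):
        ca,sa=np.cos(q[2]),np.sin(q[2]); o=[]
        for (x0,y0),(x1,y1) in zip([(-H,-H),(H,-H),(H,H),(-H,H)],[(H,-H),(H,H),(-H,H),(-H,-H)]):
            t=np.linspace(0,1,60)[:,None]; P=np.hstack([x0+(x1-x0)*t,y0+(y1-y0)*t]); o.append(np.hstack([P@np.array([[ca,sa],[-sa,ca]])+q[:2],np.full((60,1),z)]))
        return np.vstack(o)
    from scipy.spatial import cKDTree
    T=cKDTree(c)
    # hull of top face only : signed residual via distance from model points to contour
    def res(q):
        return T.query(proj(cal,model(q)))[0]
    o=least_squares(res,guess,loss="soft_l1",f_scale=1.,x_scale=[.01,.01,.05],diff_step=1e-3)
    return o.x,np.median(res(o.x)),m,c,model(o.x)
E
python3 - <<'E'
from h import *
im,d,W,cal=shot("wrist","w2"); p,r,s=pose(); print(p,s["time"])
q,e,m,c,M=fit_tray(im,W,cal); print("wrist tray",q[:2],np.degrees(q[2]),e)
v=im.copy(); cv2.polylines(v,[proj(cal,M).astype(int)[:,None]],True,(0,0,255),1); cv2.imwrite("pics/fit2.png",v[:280,100:500,::-1])
print("pred post tip",proj(cal,[[q[0],q[1],.082]]), "cheese pred", proj(cal,[[q[0]+.0608*np.cos(q[2]+np.pi/4),q[1]+.0608*np.sin(q[2]+np.pi/4),.058]]))
for (n) in ("top","scene"):
    z=np.load(f"pics/{n}0.npz");cl=cams.calibration(n)
    q2,e,*_=fit_tray(z["im"],z["W"],cl); print(n,q2[:2],np.degrees(q2[2]),e)
# post from wrist depth
P=W[(np.hypot(W[...,0]-q[0],W[...,1]-q[1])<.02)&(W[...,2]>.07)]; print("post",len(P),P.mean(0))
hsv=cv2.cvtColor(im,cv2.COLOR_RGB2HSV)
for n,(x,y,h) in dict(d=(.585,-.19,.058),c=(.438,-.063,.05)).items():
    k=(np.hypot(W[...,0]-x,W[...,1]-y)<.04)&(np.abs(W[...,2]-h)<.005); A=W[k][:,:2].astype(np.float32); print(n,len(A),cv2.minEnclosingCircle(A),A.mean(0))
E
```

```text
[ 0.50265748 -0.29826388  0.39904775] 1.1667
wrist tray [ 0.55146041 -0.23763381] 10.473485233326219 0.6277713068034139
pred post tip [[335.0426734  116.04612103]] cheese pred [[335.56236568  56.4169005 ]]
top [ 0.55086803 -0.23899661] 10.5584733501314 0.441164827378846
scene [ 0.54863699 -0.22821505] 11.059927756371577 0.7330471932795231
post 216 [ 0.55176935 -0.23726126  0.07786756]
d 1909 ((0.585411548614502, -0.1871955841779709), 0.025875398889183998) [ 0.58519006 -0.18746215]
c 1701 ((0.4388197064399719, -0.06379352509975433), 0.025890253484249115) [ 0.44006565 -0.06541331]
```

View pics/fit2.png

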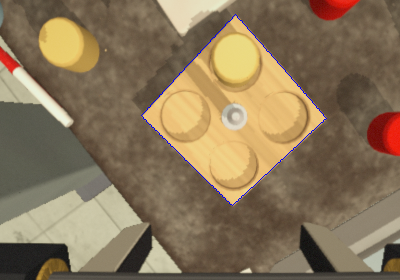

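```bash
python3 - <<'E'
from h import *
plan([(.4385,-.0643,.29,-34.5),(.4385,-.0643,.202,-34.5,30)])
E
```

```text
t 1.17 p [ 0.5027 -0.2983  0.399 ] psi -34.04 open 0.0932 F [-0.8  0.   0. ]
-> (0.4385, -0.0643, 0.29, -34.5) n 7
 L [[22.6, -26.2, 15.8], [22.5, -26.2, 15.8], [22.5, -26.3, 15.7], [22.5, -26.3, 15.7], [22.4, -26.4, 15.7], [22.4, -26.4, 15.6], [22.4, -26.4, 15.6]] T [[-0.07, -0.01, 0.07], [-0.07, -0.01, 0.07], [-0.07, -0.01, 0.07], [-0.07, -0.01, 0.07], [-0.07, -0.01, 0.07], [-0.07, -0.01, 0.07], [-0.07, -0.01, 0.07]]
-> (0.4385, -0.0643, 0.202, -34.5, 30) n 3
 L [[0.0, 0.0, 29.3], [0.0, 0.0, 29.3], [0.0, 0.0, 29.3]] T 0
```

>>> jog_arm(linear=[[22.5,-26.2,15.8],[22.5,-26.2,15.8],[22.5,-26.2,15.8],[22.5,-26.2,15.8],[22.5,-26.2,15.8],[22.5,-26.2,15.8],[22.5,-26.2,15.8],[0,0,0]], turn=[[0,0,0.1],[0,0,0.1],[0,0,0.1],[0,0,0.1],[0,0,0],[0,0,0],[0,0,0],[0,0,0]])

```text
time: 1.83
ee_pos: [0.4309, -0.0654, 0.2828]
tcp_rot: [-0.002, 0.89, 0.456, -0.004]
wrist_force: [-1.0, -0.3, -0.0]
opening: 0.0928
```

```bash
python3 - <<'E'
from h import *
plan([(.4385,-.0643,.202,-34.5,30)])
E
```

```text
t 1.83 p [ 0.4309 -0.0654  0.2828] psi -35.7 open 0.0928 F [-1.  -0.3 -0. ]
-> (0.4385, -0.0643, 0.202, -34.5, 30) n 3
 L [[1.9, 2.0, 26.9], [1.8, 2.0, 26.9], [1.8, 1.9, 26.9]] T [[-0.14, 0.09, -0.4], [-0.14, 0.09, -0.4], [-0.14, 0.09, -0.4]]
```

>>> jog_arm(linear=[[5,5.5,5],[1,1,27],[0,0,27],[0,0,18],[0,0,0]], turn=[[-0.4,0.3,-1.2],[0,0,0],[0,0,0],[0,0,0],[0,0,0]])

```text
time: 2.25
ee_pos: [0.4414, -0.0688, 0.205]
tcp_rot: [0.004, 0.885, 0.466, 0.003]
wrist_force: [-0.1, 0.7, -0.2]
opening: 0.0929
```

```bash
python3 - <<'E'
from h import *
plan([(.4385,-.0643,.202,-34.5,30)])
im,d,W,cal=shot("wrist","w3")
E
```

```text
t 2.25 p [ 0.4414 -0.0688  0.205 ] psi -34.45 open 0.0929 F [-0.1  0.7 -0.2]
-> (0.4385, -0.0643, 0.202, -34.5, 30) n 1
 L [[2.1, -4.9, 2.9]] T [[0.56, -0.15, 0.05]]
```

View pics/w3.png

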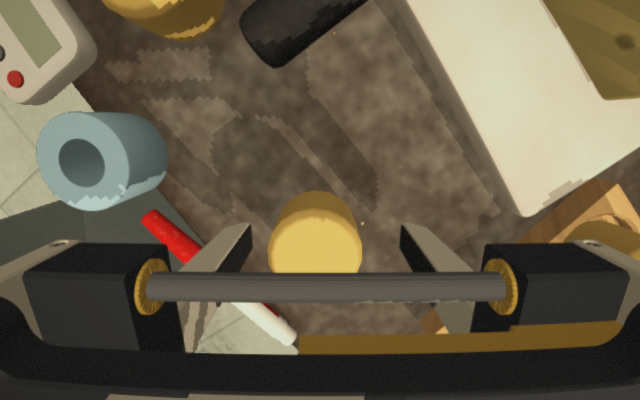

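>>> jog_arm(linear=[[1,-4.5,3],[0,0,0]], turn=[[0.5,0,0],[0,0,0]])

```text
time: 2.47
ee_pos: [0.4398, -0.0675, 0.2051]
tcp_rot: [0.001, 0.885, 0.465, 0.002]
wrist_force: [-0.5, 0.5, -0.2]
opening: 0.0932
```

>>> jog_arm(linear=[[0,0,0],[0,0,0],[0,0,0],[0,0,0],[0,0,0]], turn=[[0,0,0],[0,0,0],[0,0,0],[0,0,0],[0,0,0]], fingers=-1, squeeze=15)

```text
time: 2.88
ee_pos: [0.4422, -0.0689, 0.2101]
tcp_rot: [0.004, 0.885, 0.465, 0.005]
wrist_force: [0.2, 0.1, 0.2]
opening: 0.0644
```

```bash
cat >> h.py <<'E'
_p0=pose
def gp():
    p,r,s=_p0(); return p+r.apply([0,0,.167])
E
python3 - <<'E'
from h import *
print(gp()); plan([(.4385,-.0643,.202,-34.5,30)])
E
```

```text
[ 0.44434304 -0.06912802  0.04307746]
t 2.88 p [ 0.4422 -0.0689  0.2101] psi -34.63 open 0.0644 F [0.2 0.1 0.2]
-> (0.4385, -0.0643, 0.202, -34.5, 30) n 1
 L [[1.6, -5.8, 8.0]] T [[0.64, -0.35, -0.13]]
```

>>> jog_arm(linear=[[0,-3,5],[0,-1,3],[0,0,1],[0,0,1]], turn=[[0.6,-0.3,0],[0,0,0],[0,0,0],[0,0,0]])

```text
time: 3.22
ee_pos: [0.4398, -0.0665, 0.2028]
tcp_rot: [0.001, 0.885, 0.465, 0.0]
wrist_force: [-8.6, 0.7, 19.6]
opening: 0.0517
```

```bash
python3 - <<'E'
from h import *
print(gp()); plan([(.4385,-.0643,.202,-34.5,30)]); print(sensors.state()["joint_velocities"])
E
```

```text
[ 0.44000703 -0.06659509  0.03581688]
t 3.22 p [ 0.4398 -0.0665  0.2028] psi -34.57 open 0.0517 F [-8.6  0.7 19.6]
-> (0.4385, -0.0643, 0.202, -34.5, 30) n 1
 L [[1.1, -2.3, 0.8]] T 0
[ 0.00049621  0.00754561 -0.00726993 -0.00696306  0.00562998  0.00037942]
```

```bash
cat >> h.py <<'E'
def plang(wps,**k):
    """wps for grasp point (x,y,z); same as plan but TCP = g + 0.167 up"""
    print("grasp",gp().round(4)); plan([(w[0],w[1],w[2]+.167,*w[3:]) for w in wps],**k)
E
python3 - <<'E'
from h import *
plang([(.44,-.0665,.08,-34.5),(.5169,-.2881,.10,-34.5)])
E
```

```text
grasp [ 0.44   -0.0666  0.0358]
t 3.22 p [ 0.4398 -0.0665  0.2028] psi -34.57 open 0.0517 F [-8.6  0.7 19.6]
-> (0.44, -0.0665, 0.247, -34.5) n 2
 L [[0.1, 0.1, -22.1], [0.1, 0.1, -22.1]] T 0
-> (0.5169, -0.2881, 0.267, -34.5) n 6
 L [[-23.2, 31.5, -3.3], [-23.2, 31.5, -3.3], [-23.2, 31.5, -3.3], [-23.2, 31.5, -3.3], [-23.2, 31.5, -3.3], [-23.2, 31.5, -3.3]] T 0
```

>>> jog_arm(linear=[[0,0,-25],[0,0,-30],[-23,31,-15],[-23,31,-15],[-23,31,-10],[-23,31,-5],[-23,31,0],[-20,28,0]], turn=[[0,0,0],[0,0,0],[0,0,0],[0,0,0],[0,0,0],[0,0,0],[0,0,0],[0,0,0]])

```text
time: 3.88
ee_pos: [0.514, -0.2818, 0.3011]
tcp_rot: [-0.003, 0.882, 0.47, -0.003]
wrist_force: [-0.1, 0.4, -0.2]
opening: 0.0519
```

>>> jog_arm(linear=[[0,0,0],[0,0,0]], turn=[[0,0,0],[0,0,0]])

```text
time: 4.05
ee_pos: [0.5146, -0.2881, 0.2989]
tcp_rot: [-0.003, 0.884, 0.468, -0.003]
wrist_force: [0.0, 0.4, 0.1]
opening: 0.0518
```

```bash
python3 - <<'E'
from h import *
plang([(.5169,-.2881,.08,-34.5)]);shot("wrist","w4")
E
```

```text
grasp [ 0.5132 -0.2877  0.1319]
t 4.05 p [ 0.5146 -0.2881  0.2989] psi -34.15 open 0.0518 F [0.  0.4 0.1]
-> (0.5169, -0.2881, 0.247, -34.5) n 2
 L [[0.7, 1.2, 25.9], [0.7, 1.0, 25.9]] T [[-0.24, 0.09, 0.17], [-0.24, 0.09, 0.17]]
```

View pics/w4.png

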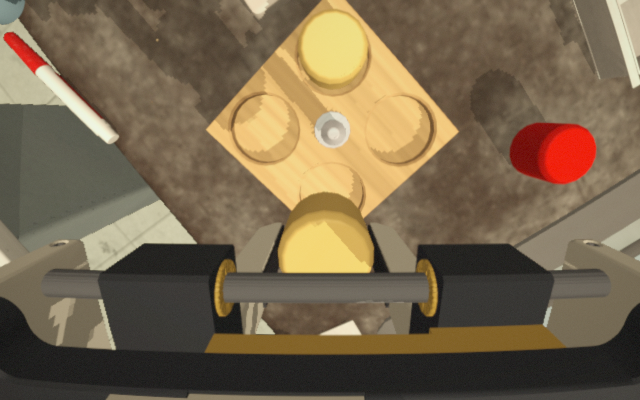

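The cheese is held centred between the fingers at (326,240), with the well below it at (332,185).

>>> jog_arm(linear=[[1.5,2,27],[0,0,27],[0,0,0],[0,0,0]], turn=[[-0.5,0.2,0.3],[0,0,0],[0,0,0],[0,0,0]])

```text
time: 4.43
ee_pos: [0.5163, -0.2842, 0.2435]
tcp_rot: [-0.0, 0.884, 0.467, 0.0]
wrist_force: [0.0, 0.4, -0.4]
opening: 0.0519
```

```bash
python3 - <<'E'
from h import *
plang([(.5169,-.2881,.06,-34.5)])
E
```

```text
grasp [ 0.5164 -0.2841  0.0765]
t 4.43 p [ 0.5163 -0.2842  0.2435] psi -34.31 open 0.0519 F [ 0.   0.4 -0.4]
-> (0.5169, -0.2881, 0.227, -34.5) n 1
 L [[-2.9, 2.7, 16.5]] T 0
```

>>> jog_arm(linear=[[-3,2.7,10],[0,0,0],[0,0,0]], turn=[[0,0,0],[0,0,0],[0,0,0]])

```text
time: 4.68
ee_pos: [0.5173, -0.2866, 0.2351]
tcp_rot: [0.0, 0.884, 0.468, 0.0]
wrist_force: [-0.2, 0.7, -0.7]
opening: 0.0518
```

```bash
python3 - <<'E'
from h import *
plang([(.5169,-.2881,.0438,-34.5)]); print([_p0()[0].round(4) for i in range(3)])
E
```

```text
grasp [ 0.5174 -0.2866  0.0681]
t 4.68 p [ 0.5173 -0.2866  0.2351] psi -34.16 open 0.0518 F [-0.2  0.7 -0.7]
-> (0.5169, -0.2881, 0.21080000000000002, -34.5) n 1
 L [[-1.4, 0.5, 24.3]] T [[0.04, -0.04, 0.34]]Traceback (most recent call last):
  File "<stdin>", line 2, in <module>
NameError: name '_p0' is not defined
```

>>> jog_arm(linear=[[-1.4,0.5,8],[0,0,6],[0,0,4],[0,0,2]], turn=[[0,0,0.3],[0,0,0],[0,0,0],[0,0,0]])

```text
time: 5.02
ee_pos: [0.5182, -0.2889, 0.2171]
tcp_rot: [0.003, 0.885, 0.466, 0.002]
wrist_force: [-0.7, 0.4, -1.5]
opening: 0.0518
```

```bash
python3 - <<'E'
from h import *
plang([(.5169,-.2881,.0438,-34.5)])
E
```

```text
grasp [ 0.5192 -0.2894  0.0501]
t 5.02 p [ 0.5182 -0.2889  0.2171] psi -34.48 open 0.0518 F [-0.7  0.4 -1.5]
-> (0.5169, -0.2881, 0.21080000000000002, -34.5) n 1
 L [[-0.1, -1.6, 6.3]] T [[0.38, -0.04, 0.02]]
```

>>> jog_arm(linear=[[0,-1.5,3],[0,0,2],[0,0,1]], turn=[[0.3,0,0],[0,0,0],[0,0,0]])

```text
time: 5.27
ee_pos: [0.5169, -0.2881, 0.2109]
tcp_rot: [0.0, 0.885, 0.466, 0.0]
wrist_force: [-4.8, 3.1, 14.8]
opening: 0.0521
```

```bash
python3 - <<'E'
from h import *
plang([(.5169,-.2881,.0438,-34.5)])
E
```

```text
grasp [ 0.5171 -0.2881  0.0439]
t 5.27 p [ 0.5169 -0.2881  0.2109] psi -34.49 open 0.0521 F [-4.8  3.1 14.8]
-> (0.5169, -0.2881, 0.21080000000000002, -34.5) n 1
 L [[0.0, -0.0, 0.1]] T 0
```

>>> jog_arm(linear=[[0,0,0],[0,0,0],[0,0,0],[0,0,-15],[0,0,-30],[0,0,-35],[0,0,-20]], turn=[[0,0,0],[0,0,0],[0,0,0],[0,0,0],[0,0,0],[0,0,0],[0,0,0]], fingers=1)

```text
time: 5.85
ee_pos: [0.5147, -0.2869, 0.307]
tcp_rot: [-0.005, 0.885, 0.466, -0.003]
wrist_force: [-0.1, -0.0, 1.0]
opening: 0.0913
```

```bash
python3 - <<'E'
from h import *
# b -> well_2/4, psi 55.5 -> from -34.5
plang([(.5,-.15,.17,-34.5),(.4555,.0955,.13,55.5)])
shot("wrist","w5")
E
```

```text
grasp [ 0.5131 -0.2857  0.1401]
t 5.85 p [ 0.5147 -0.2869  0.307 ] psi -34.5 open 0.0913 F [-0.1 -0.   1. ]
-> (0.5, -0.15, 0.337, -34.5) n 4
 L [[26.1, -22.5, -7.2], [26.1, -22.5, -7.3], [26.1, -22.5, -7.3], [26.1, -22.4, -7.4]] T [[-0.17, -0.01, 0.0], [-0.17, -0.01, 0.0], [-0.17, -0.01, 0.0], [-0.17, -0.01, 0.0]]
-> (0.4555, 0.0955, 0.29700000000000004, 55.5) n 13
 L [[13.6, -13.5, 3.1], [15.2, -11.8, 3.1], [16.5, -9.9, 3.1], [17.5, -7.8, 3.1], [18.3, -5.6, 3.1], [18.9, -3.4, 3.1], [19.2, -1.1, 3.1], [19.2, 1.2, 3.1]] T [[0.0, 0.0, -6.92], [0.0, 0.0, -6.92], [0.0, 0.0, -6.92], [0.0, 0.0, -6.92], [0.0, 0.0, -6.92], [0.0, 0.0, -6.92], [0.0, 0.0, -6.92], [0.0, 0.0, -6.92]]
 L [[18.9, 3.5, 3.1], [18.3, 5.8, 3.1], [17.5, 7.9, 3.1], [16.4, 10.0, 3.1], [15.1, 11.9, 3.1]] T [[0.0, 0.0, -6.92], [0.0, 0.0, -6.92], [0.0, 0.0, -6.92], [0.0, 0.0, -6.92], [0.0, 0.0, -6.92]]
```

View pics/w5.png

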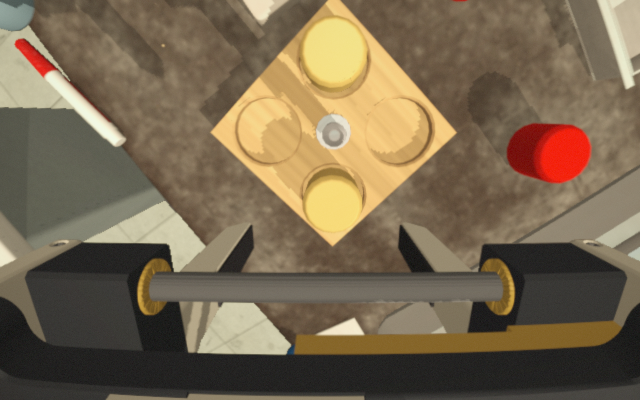

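The cheese stands in well 3 at (332,205), and the gripper is clear of it. Next is cheese b.

```bash
python3 - <<'E'
from h import *
z=np.load("pics/w5.npz"); q,e,*_=fit_tray(z["im"],z["W"],cams.calibration("wrist"),(.5513,-.238,.183)); print(q,e)
plang([(.4555,.0955,.14,55.5)])
E
```

```text
[ 0.55438777 -0.2387783   0.18841603] 2.1605163065538604
grasp [ 0.5148 -0.2868  0.1439]
t 5.9 p [ 0.5157 -0.2875  0.3109] psi -34.5 open 0.0921 F [ 2.  -1.5  3.5]
-> (0.4555, 0.0955, 0.30700000000000005, 55.5) n 13
 L [[21.7, -20.5, 0.5], [24.0, -17.7, 0.4], [25.9, -14.7, 0.4], [27.5, -11.5, 0.4], [28.7, -8.1, 0.4], [29.5, -4.6, 0.4], [29.8, -1.0, 0.4], [29.7, 2.6, 0.3]] T [[-0.02, -0.03, -6.92], [-0.02, -0.03, -6.92], [-0.02, -0.03, -6.92], [-0.02, -0.03, -6.92], [-0.02, -0.03, -6.92], [-0.02, -0.03, -6.92], [-0.02, -0.03, -6.92], [-0.02, -0.03, -6.92]]
 L [[29.2, 6.2, 0.3], [28.2, 9.6, 0.3], [26.8, 13.0, 0.3], [25.1, 16.1, 0.3], [23.0, 19.0, 0.3]] T [[-0.02, -0.03, -6.92], [-0.02, -0.03, -6.92], [-0.02, -0.03, -6.92], [-0.02, -0.03, -6.92], [-0.02, -0.03, -6.92]]
```

>>> jog_arm(linear=[[22,-20,0],[24,-18,0],[26,-15,0],[27,-11,0],[29,-8,0],[29,-5,0],[30,-1,0],[30,3,0]], turn=[[0,0,-6.9],[0,0,-6.9],[0,0,-6.9],[0,0,-6.9],[0,0,-6.9],[0,0,-6.9],[0,0,-6.9],[0,0,-6.9]])

```text
time: 6.57
ee_pos: [0.4768, -0.0498, 0.3152]
tcp_rot: [0.004, 0.558, 0.83, 0.001]
wrist_force: [-0.1, 0.5, -0.2]
opening: 0.0931
```

>>> jog_arm(linear=[[29,6,0],[28,10,0],[27,13,0],[0,0,0],[0,0,0]], turn=[[0,0,-6.9],[0,0,-6.9],[0,0,-6.9],[0,0,-6.9],[0,0,-6]])

```text
time: 6.98
ee_pos: [0.4577, 0.0476, 0.3145]
tcp_rot: [0.005, 0.279, 0.96, 0.001]
wrist_force: [0.5, -1.1, -0.4]
opening: 0.093
```

```bash
python3 - <<'E'
from h import *
im,d,W,cal=shot("wrist","w6")
for n,(x,y,h) in dict(b=(.455,.0955,.05)).items():
    k=(np.hypot(W[...,0]-x,W[...,1]-y)<.04)&(np.abs(W[...,2]-h)<.005); A=W[k][:,:2].astype(np.float32); print(n,len(A),cv2.minEnclosingCircle(A),A.mean(0))
plang([(.4555,.0955,.10,55.5)])
E
```

```text
b 2524 ((0.45498141646385193, 0.09582392126321793), 0.02555801160633564) [0.45390648 0.09596088]
grasp [0.4592 0.0474 0.1475]
t 7.03 p [0.4577 0.0475 0.3145] psi 58.0 open 0.0928 F [-0.1 -0.2 -0.1]
-> (0.4555, 0.0955, 0.267, 55.5) n 2
 L [[13.8, 19.6, 23.7], [14.2, 19.4, 23.7]] T [[0.12, 0.22, 1.25], [0.12, 0.22, 1.25]]
```

View pics/w6.png

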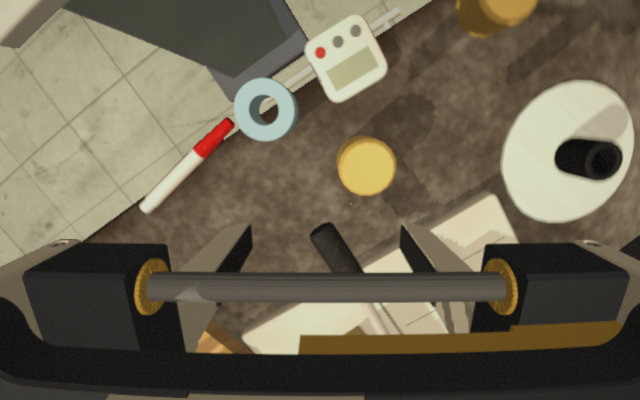

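```bash
python3 - <<'E'
from h import *
z=np.load("pics/w6.npz"); W=z["W"]
A=W[220:250,310:345].reshape(-1,3); A=A[A[:,2]>.03]; print(A.min(0),A.max(0), A[A[:,0].argmin()],A[A[:,1].argmax()])
plang([(.4550,.0957,.10,55.5),(.455,.0957,.035,55.5,25)])
E
```

```text
[0.47430535 0.0194151  0.04942634] [0.50123433 0.04435697 0.0721211 ] [0.47430535 0.03141386 0.0650626 ] [0.49143893 0.04435697 0.06064489]
grasp [0.4592 0.0474 0.1475]
t 7.03 p [0.4577 0.0475 0.3145] psi 58.0 open 0.0928 F [-0.1 -0.2 -0.1]
-> (0.455, 0.0957, 0.267, 55.5) n 2
 L [[14.1, 19.6, 23.7], [14.4, 19.3, 23.7]] T [[0.12, 0.22, 1.25], [0.12, 0.22, 1.25]]
-> (0.455, 0.0957, 0.202, 55.5, 25) n 3
 L [[0.0, 0.0, 21.7], [0.0, 0.0, 21.7], [0.0, 0.0, 21.7]] T 0
```

>>> jog_arm(linear=[[14,19,10],[14,19,20],[0,0,20],[0,0,0],[0,0,0]], turn=[[0.1,0.2,1.2],[0.1,0.2,1.2],[0,0,0],[0,0,0],[0,0,0]])

```text
time: 7.45
ee_pos: [0.4559, 0.0959, 0.2647]
tcp_rot: [0.003, 0.302, 0.953, 0.001]
wrist_force: [0.8, -0.5, 0.7]
opening: 0.0927
```

```bash
python3 - <<'E'
from h import *
plang([(.455,.0957,.035,55.5,25)])
E
```

```text
grasp [0.457  0.0959 0.0977]
t 7.45 p [0.4559 0.0959 0.2647] psi 54.82 open 0.0927 F [ 0.8 -0.5  0.7]
-> (0.455, 0.0957, 0.202, 55.5, 25) n 3
 L [[0.3, -0.3, 20.9], [0.3, -0.3, 20.9], [0.2, -0.3, 20.9]] T [[0.07, 0.1, -0.23], [0.07, 0.1, -0.23], [0.07, 0.1, -0.23]]
```

>>> jog_arm(linear=[[1,-1,21],[0,0,21],[0,0,18],[0,0,3]], turn=[[0.2,0.3,-0.6],[0,0,0],[0,0,0],[0,0,0]])

```text
time: 7.78
ee_pos: [0.4579, 0.0938, 0.2056]
tcp_rot: [0.004, 0.301, 0.954, 0.001]
wrist_force: [-0.2, 0.3, -1.3]
opening: 0.0929
```

```bash
python3 - <<'E'
from h import *
plang([(.455,.0957,.035,55.5,25)])
E
```

```text
grasp [0.4592 0.0938 0.0386]
t 7.78 p [0.4579 0.0938 0.2056] psi 55.0 open 0.0929 F [-0.2  0.3 -1.3]
-> (0.455, 0.0957, 0.202, 55.5, 25) n 1
 L [[3.5, -0.1, 3.6]] T [[0.28, 0.37, -0.5]]
```

>>> jog_arm(linear=[[3,0,3],[1,-0.5,2],[1,-0.5,1],[1,-0.5,1],[1,-0.5,1],[0.5,0,1],[0,0,1]], turn=[[0.3,0.4,-0.5],[0.05,0.1,0],[0.05,0.1,0],[0.05,0.1,0],[0.05,0.1,0],[0.05,0.1,0],[0,0,0]], fingers=-1, squeeze=15)

```text
time: 8.37
ee_pos: [0.453, 0.0954, 0.2012]
tcp_rot: [-0.003, 0.298, 0.954, 0.0]
wrist_force: [-2.0, -0.3, 8.4]
opening: 0.0512
```

```bash
python3 - <<'E'
from h import *
plang([(.455,.0957,.035,55.5,25)])
E
```

```text
grasp [0.4521 0.0957 0.0342]
t 8.37 p [0.453  0.0954 0.2012] psi 55.28 open 0.0512 F [-2.  -0.3  8.4]
-> (0.455, 0.0957, 0.202, 55.5, 25) n 1
 L [[-1.5, 1.4, -0.8]] T [[-0.07, -0.31, -0.22]]
```

```bash
python3 - <<'E'
from h import *
plang([(.455,.0957,.15,55.5,38),(.5996,-.2712,.17,55.5)])
E
```

```text
grasp [0.4521 0.0957 0.0342]
t 8.37 p [0.453  0.0954 0.2012] psi 55.28 open 0.0512 F [-2.  -0.3  8.4]
-> (0.455, 0.0957, 0.317, 55.5, 38) n 4
 L [[-0.2, 0.3, -29.0], [-0.3, 0.3, -29.0], [-0.3, 0.3, -29.0], [-0.3, 0.4, -29.0]] T [[-0.02, -0.08, -0.06], [-0.02, -0.08, -0.06], [-0.02, -0.08, -0.06], [-0.02, -0.08, -0.06]]
-> (0.5996, -0.2712, 0.337, 55.5) n 10
 L [[-32.7, -22.0, -2.0], [-32.7, -22.0, -2.0], [-32.7, -22.0, -2.0], [-32.7, -22.0, -2.0], [-32.7, -22.0, -2.0], [-32.7, -22.0, -2.0], [-32.7, -22.0, -2.0], [-32.7, -22.0, -2.0]] T 0
 L [[-32.7, -22.0, -2.0], [-32.7, -22.0, -2.0]] T 0
```

>>> jog_arm(linear=[[0,0,-28],[0,0,-35],[0,0,-35],[-15,-10,-25],[-32,-22,-8],[-32,-22,-3],[-32,-22,-2],[-32,-22,-2]], turn=[[0,0,0],[0,0,0],[0,0,0],[0,0,0],[0,0,0],[0,0,0],[0,0,0],[0,0,0]])

```text
time: 9.03
ee_pos: [0.5147, -0.0661, 0.3444]
tcp_rot: [-0.004, 0.293, 0.956, -0.0]
wrist_force: [1.8, 0.1, -0.5]
opening: 0.0511
```

```bash
python3 - <<'E'
from h import *
plang([(.5996,-.2712,.17,55.5)])
E
```

```text
grasp [ 0.5135 -0.0657  0.1774]
t 9.03 p [ 0.5147 -0.0661  0.3444] psi 55.97 open 0.0511 F [ 1.8  0.1 -0.5]
-> (0.5996, -0.2712, 0.337, 55.5) n 6
 L [[-30.9, -20.4, 1.1], [-30.9, -20.4, 1.1], [-30.9, -20.3, 1.1], [-30.9, -20.3, 1.1], [-31.0, -20.2, 1.2], [-31.0, -20.2, 1.2]] T [[-0.02, -0.07, 0.08], [-0.02, -0.07, 0.08], [-0.02, -0.07, 0.08], [-0.02, -0.07, 0.08], [-0.02, -0.07, 0.08], [-0.02, -0.07, 0.08]]
```

>>> jog_arm(linear=[[-31,-20,1],[-31,-20,1],[-31,-20,1],[-31,-20,1],[-31,-20,1],[-24,-17,1],[0,0,0],[0,0,0]], turn=[[0,0,0.1],[0,0,0.1],[0,0,0.1],[0,0,0.1],[0,0,0.1],[0,0,0],[0,0,0],[0,0,0]])

```text
time: 9.7
ee_pos: [0.5998, -0.2822, 0.3366]
tcp_rot: [-0.002, 0.3, 0.954, -0.001]
wrist_force: [0.4, 1.1, -1.0]
opening: 0.0513
```

```bash
python3 - <<'E'
from h import *
shot("wrist","w7");plang([(.5996,-.2712,.08,55.5)])
E
```

```text
grasp [ 0.5987 -0.282   0.1694]
t 9.75 p [ 0.5995 -0.2819  0.3364] psi 55.11 open 0.0514 F [-0.5  0.1 -0.4]
-> (0.5996, -0.2712, 0.247, 55.5) n 3
 L [[1.9, 3.0, 29.8], [1.9, 3.0, 29.8], [2.0, 3.0, 29.8]] T [[-0.06, -0.08, -0.13], [-0.06, -0.08, -0.13], [-0.06, -0.08, -0.13]]
```

View pics/w7.png

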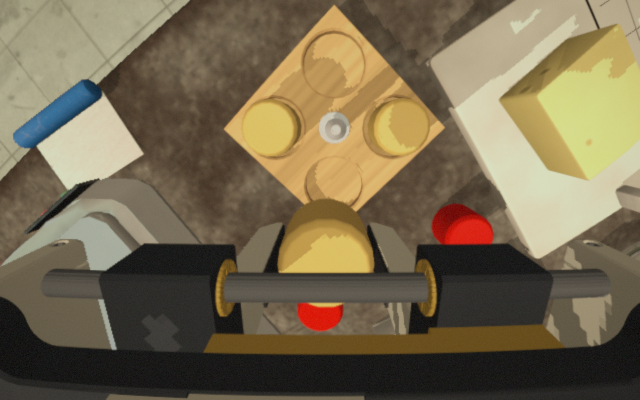

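The held cheese sits about 2 mm toward the gripper, which I've already compensated for. The empty well 4 is at (333,180) and the tray is undisturbed, so I'll descend.

>>> jog_arm(linear=[[3,5,28],[3,4,30],[0,0,28],[0,0,0],[0,0,0]], turn=[[-0.2,-0.2,-0.4],[0,0,0],[0,0,0],[0,0,0],[0,0,0]])

```text
time: 10.17
ee_pos: [0.6, -0.2661, 0.2516]
tcp_rot: [0.002, 0.295, 0.956, 0.0]
wrist_force: [0.3, -0.4, 0.2]
opening: 0.0515
```

```bash
python3 - <<'E'
from h import *
plang([(.5998,-.2713,.06,55.5)])
E
```

```text
grasp [ 0.6007 -0.2662  0.0846]
t 10.17 p [ 0.6    -0.2661  0.2516] psi 55.73 open 0.0515 F [ 0.3 -0.4  0.2]
-> (0.5998, -0.2713, 0.227, 55.5) n 1
 L [[-2.7, -4.5, 24.6]] T [[0.11, 0.21, 0.23]]
```

>>> jog_arm(linear=[[-2,-3,10],[0,0,5],[0,0,0],[0,0,0]], turn=[[0.1,0.2,0.2],[0,0,0],[0,0,0],[0,0,0]])

```text
time: 10.5
ee_pos: [0.6014, -0.2687, 0.2407]
tcp_rot: [0.002, 0.295, 0.955, -0.0]
wrist_force: [-0.5, -0.2, -0.1]
opening: 0.0514
```

```bash
python3 - <<'E'
from h import *
plang([(.5998,-.2713,.042,55.5)])
E
```

```text
grasp [ 0.6021 -0.2691  0.0737]
t 10.5 p [ 0.6014 -0.2687  0.2407] psi 55.65 open 0.0514 F [-0.5 -0.2 -0.1]
-> (0.5998, -0.2713, 0.20900000000000002, 55.5) n 1
 L [[-0.0, -3.1, 31.7]] T [[0.03, 0.27, 0.15]]
```

>>> jog_arm(linear=[[0.5,-2.5,10],[0.5,-0.5,6],[0,0,2],[0,0,1]], turn=[[0,0.3,0.1],[0,0,0],[0,0,0],[0,0,0]])

```text
time: 10.83
ee_pos: [0.5999, -0.2719, 0.2235]
tcp_rot: [0.002, 0.296, 0.955, -0.0]
wrist_force: [0.3, -0.4, -1.7]
opening: 0.0512
```

```bash
python3 - <<'E'
from h import *
plang([(.5998,-.2713,.042,55.5)])
E
```

```text
grasp [ 0.6006 -0.2722  0.0565]
t 10.83 p [ 0.5999 -0.2719  0.2235] psi 55.51 open 0.0512 F [ 0.3 -0.4 -1.7]
-> (0.5998, -0.2713, 0.20900000000000002, 55.5) n 1
 L [[0.5, 0.5, 14.5]] T [[0.07, 0.26, 0.01]]
```

>>> jog_arm(linear=[[0.5,0.3,6],[0.3,0,4],[0,0,3],[0,0,1]], turn=[[0,0.2,0],[0,0,0],[0,0,0],[0,0,0]])

```text
time: 11.17
ee_pos: [0.5996, -0.2715, 0.2091]
tcp_rot: [0.001, 0.297, 0.955, 0.0]
wrist_force: [-5.3, 3.2, 14.8]
opening: 0.0512
```

```bash
python3 - <<'E'
from h import *
plang([(.5998,-.2713,.042,55.5)])
E
```

```text
grasp [ 0.5999 -0.2715  0.0421]
t 11.17 p [ 0.5996 -0.2715  0.2091] psi 55.48 open 0.0512 F [-5.3  3.2 14.8]
-> (0.5998, -0.2713, 0.20900000000000002, 55.5) n 1
 L [[-0.0, 0.3, 0.1]] T 0
```

Seated at the expected height with 15 N contact. Releasing.

>>> jog_arm(linear=[[0,0,0],[0,0,0],[0,0,0],[0,0,-15],[0,0,-30],[0,0,-35],[0,0,-25]], turn=[[0,0,0],[0,0,0],[0,0,0],[0,0,0],[0,0,0],[0,0,0],[0,0,0]], fingers=1)

```text
time: 11.75
ee_pos: [0.5969, -0.27, 0.3108]
tcp_rot: [-0.006, 0.297, 0.955, 0.002]
wrist_force: [0.8, 0.0, -0.0]
opening: 0.0914
```

```bash
python3 - <<'E'
from h import *
shot("wrist","w8")
plang([(.45,.16,.19,55.5),(.3935,.2630,.17,55.5)])
E
```

```text
grasp [ 0.5976 -0.2702  0.1502]
t 11.8 p [ 0.5983 -0.2708  0.3172] psi 55.49 open 0.0928 F [ 2.5 -1.5  4.6]
-> (0.45, 0.16, 0.357, 55.5) n 12
 L [[30.5, 22.6, -3.1], [30.5, 22.6, -3.2], [30.5, 22.6, -3.2], [30.5, 22.6, -3.2], [30.5, 22.6, -3.2], [30.5, 22.6, -3.2], [30.5, 22.6, -3.2], [30.5, 22.6, -3.2]] T [[0.0, -0.03, -0.0], [0.0, -0.03, -0.0], [0.0, -0.03, -0.0], [0.0, -0.03, -0.0], [0.0, -0.03, -0.0], [0.0, -0.03, -0.0], [0.0, -0.03, -0.0], [0.0, -0.03, -0.0]]
 L [[30.5, 22.6, -3.3], [30.5, 22.6, -3.3], [30.5, 22.6, -3.3], [30.5, 22.6, -3.3]] T [[0.0, -0.03, -0.0], [0.0, -0.03, -0.0], [0.0, -0.03, -0.0], [0.0, -0.03, -0.0]]
-> (0.3935, 0.263, 0.337, 55.5) n 3
 L [[35.0, 17.6, 6.7], [35.0, 17.6, 6.7], [35.0, 17.6, 6.7]] T 0
```

View pics/w8.png

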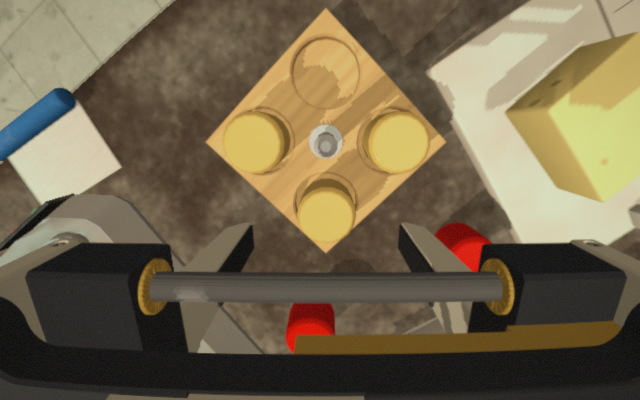

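Three wells are now filled, with the last cheese at (326,205) in well 4. Next is cheese a.

>>> jog_arm(linear=[[30,22,-3],[30,22,-3],[30,22,-3],[30,23,-3],[30,23,-3],[31,23,-3],[31,23,-3],[31,23,-3]], turn=[[0,0,0],[0,0,0],[0,0,0],[0,0,0],[0,0,0],[0,0,0],[0,0,0],[0,0,0]])

```text
time: 12.47
ee_pos: [0.4993, 0.0188, 0.3533]
tcp_rot: [0.007, 0.302, 0.953, 0.0]
wrist_force: [0.6, 0.1, 0.8]
opening: 0.0924
```

>>> jog_arm(linear=[[31,23,0],[31,23,0],[31,22,0],[10,8,0],[0,0,0],[0,0,0]], turn=[[0,0,0],[0,0,0],[0,0,0],[0,0,0],[0,0,0],[0,0,0]])

```text
time: 12.97
ee_pos: [0.4529, 0.1519, 0.3605]
tcp_rot: [0.011, 0.298, 0.954, 0.004]
wrist_force: [0.5, -0.7, -0.2]
opening: 0.093
```

```bash
python3 - <<'E'
from h import *
im,d,W,cal=shot("wrist","w9")
for n,(x,y,h) in dict(a=(.393,.262,.05)).items():
    k=(np.hypot(W[...,0]-x,W[...,1]-y)<.04)&(np.abs(W[...,2]-h)<.005); A=W[k][:,:2].astype(np.float32); print(n,len(A),cv2.minEnclosingCircle(A),A.mean(0))
k=(np.hypot(W[...,0]-.569,W[...,1]-.284)<.04)&(np.abs(W[...,2]-.044)<.005); A=W[k][:,:2].astype(np.float32); print("collar",len(A),cv2.minEnclosingCircle(A) if len(A) else 0)
plang([(.3935,.2630,.12,55.5)])
E
```

```text
a 2244 ((0.3936477303504944, 0.2637142539024353), 0.025647178292274475) [0.393479   0.26328453]
collar 742 ((0.5685383081436157, 0.28540247678756714), 0.020236225798726082)
grasp [0.4572 0.1516 0.1937]
t 13.02 p [0.4532 0.1515 0.3607] psi 55.26 open 0.093 F [ 0.9 -0.6  0.1]
-> (0.3935, 0.263, 0.28700000000000003, 55.5) n 4
 L [[28.5, 14.1, 18.1], [28.4, 14.2, 18.2], [28.3, 14.3, 18.2], [28.2, 14.4, 18.3]] T [[0.2, 0.28, -0.06], [0.2, 0.28, -0.06], [0.2, 0.28, -0.06], [0.2, 0.28, -0.06]]
```

View pics/w9.png

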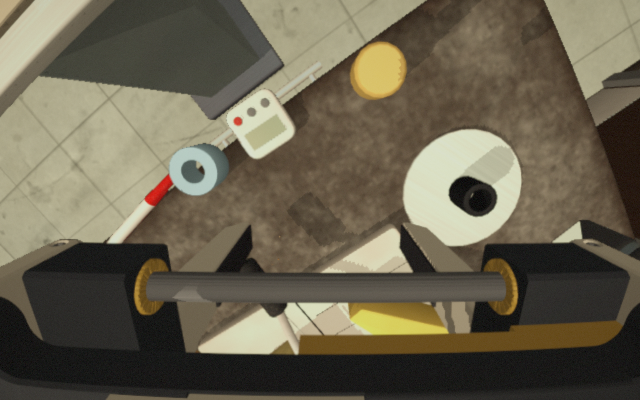

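>>> jog_arm(linear=[[28,14,10],[28,14,15],[28,14,15],[27,14,15],[0,0,10],[0,0,0],[0,0,0]], turn=[[0.2,0.3,0],[0.2,0.3,0],[0.2,0.3,0],[0.2,0.2,0],[0,0,0],[0,0,0],[0,0,0]])

```text
time: 13.6
ee_pos: [0.3997, 0.2563, 0.2957]
tcp_rot: [0.004, 0.305, 0.952, 0.0]
wrist_force: [0.2, -0.3, -0.4]
opening: 0.0924
```

```bash
python3 - <<'E'
from h import *
plang([(.3936,.2635,.035,55.5,25)])
E
```

```text
grasp [0.4008 0.2561 0.1287]
t 13.6 p [0.3997 0.2563 0.2957] psi 54.45 open 0.0924 F [ 0.2 -0.3 -0.4]
-> (0.3936, 0.2635, 0.202, 55.5, 25) n 4
 L [[2.4, 0.5, 23.4], [2.4, 0.5, 23.4], [2.3, 0.6, 23.4], [2.3, 0.6, 23.4]] T [[0.04, 0.1, -0.26], [0.04, 0.1, -0.26], [0.04, 0.1, -0.26], [0.04, 0.1, -0.26]]
```

>>> jog_arm(linear=[[4,1,23],[4,1,23],[2,0,23],[1,0,15],[0.5,0,2]], turn=[[0.1,0.3,-0.5],[0.1,0.2,-0.5],[0,0,0],[0,0,0],[0,0,0]])

```text
time: 14.02
ee_pos: [0.3997, 0.2592, 0.2137]
tcp_rot: [0.004, 0.301, 0.954, 0.003]
wrist_force: [-1.7, -0.6, -0.3]
opening: 0.0927
```

```bash
python3 - <<'E'
from h import *
plang([(.3936,.2635,.035,55.5,25)])
E
```

```text
grasp [0.4012 0.2598 0.0468]
t 14.02 p [0.3997 0.2592 0.2137] psi 54.94 open 0.0927 F [-1.7 -0.6 -0.3]
-> (0.3936, 0.2635, 0.202, 55.5, 25) n 1
 L [[7.5, -0.1, 11.7]] T [[0.47, 0.3, -0.56]]
```

>>> jog_arm(linear=[[5,0,6],[4,0,5],[2,0,3],[1,0,1]], turn=[[0.4,0.3,-0.5],[0,0.1,0],[0,0.1,0],[0,0.1,0]])

```text
time: 14.35
ee_pos: [0.3927, 0.2643, 0.201]
tcp_rot: [-0.001, 0.299, 0.954, 0.002]
wrist_force: [-0.3, 0.6, 0.5]
opening: 0.0926
```

```bash
python3 - <<'E'
from h import *
plang([(.3936,.2635,.035,55.5,25)])
E
```

```text
grasp [0.3925 0.2652 0.034 ]
t 14.35 p [0.3927 0.2643 0.201 ] psi 55.19 open 0.0926 F [-0.3  0.6  0.5]
-> (0.3936, 0.2635, 0.202, 55.5, 25) n 1
 L [[-1.2, -0.2, -1.0]] T [[0.19, -0.21, -0.31]]
```

>>> jog_arm(linear=[[0,0,0],[0.5,0,0.5],[0.5,0,0.5],[0.5,0,0.5],[0.5,0,0.5],[0.5,0,0.5],[0.5,0,0.5]], turn=[[0.2,0,-0.3],[0,0.05,0],[0,0.05,0],[0,0.05,0],[0,0.05,0],[0,0,0],[0,0,0]], fingers=-1, squeeze=15)

```text
time: 14.93
ee_pos: [0.3912, 0.2671, 0.2009]
tcp_rot: [-0.002, 0.296, 0.955, 0.002]
wrist_force: [-1.1, -3.7, 8.3]
opening: 0.052
```

```bash
python3 - <<'E'
from h import *
plang([(.3936,.2635,.14,55.5,30),(.46,.13,.19,55.5),(.5012,-.2036,.19,55.5)])
E
```

```text
grasp [0.3908 0.2681 0.0339]
t 14.93 p [0.3912 0.2671 0.2009] psi 55.59 open 0.052 F [-1.1 -3.7  8.3]
-> (0.3936, 0.2635, 0.30700000000000005, 55.5, 30) n 4
 L [[-0.9, -0.3, -26.5], [-0.9, -0.3, -26.5], [-0.9, -0.4, -26.5], [-1.0, -0.4, -26.5]] T [[0.05, -0.07, 0.02], [0.05, -0.07, 0.02], [0.05, -0.07, 0.02], [0.05, -0.07, 0.02]]
-> (0.46, 0.13, 0.357, 55.5) n 4
 L [[-32.6, -18.1, -12.5], [-32.6, -18.1, -12.5], [-32.6, -18.1, -12.5], [-32.6, -18.1, -12.5]] T 0
-> (0.5012, -0.2036, 0.357, 55.5) n 9
 L [[-24.8, -28.0, 0.0], [-24.8, -28.0, 0.0], [-24.8, -28.0, 0.0], [-24.8, -28.0, 0.0], [-24.8, -28.0, 0.0], [-24.8, -28.0, 0.0], [-24.8, -28.0, 0.0], [-24.8, -28.0, 0.0]] T 0
 L [[-24.8, -28.0, 0.0]] T 0
```

>>> jog_arm(linear=[[0,0,-25],[0,0,-35],[-5,-3,-35],[-30,-17,-25],[-32,-18,-15],[-32,-18,-10],[-32,-18,-5],[-25,-28,0]], turn=[[0,0,0],[0,0,0],[0,0,0],[0,0,0],[0,0,0],[0,0,0],[0,0,0],[0,0,0]])

```text
time: 15.6
ee_pos: [0.462, 0.0933, 0.3544]
tcp_rot: [-0.003, 0.29, 0.957, 0.001]
wrist_force: [1.2, -0.0, -0.8]
opening: 0.0516
```

>>> jog_arm(linear=[[-25,-28,0],[-25,-28,0],[-25,-28,0],[-25,-28,0],[-25,-28,0],[-25,-28,0],[-22,-25,0]], turn=[[0,0,0],[0,0,0],[0,0,0],[0,0,0],[0,0,0],[0,0,0],[0,0,0]])

```text
time: 16.18
ee_pos: [0.4978, -0.1758, 0.3542]
tcp_rot: [-0.001, 0.289, 0.957, 0.001]
wrist_force: [0.9, -0.2, 0.4]
opening: 0.0516
```

```bash
python3 - <<'E'
from h import *
plang([(.4972,-.2008,.15,55.5)])
E
```

```text
grasp [ 0.4975 -0.1753  0.1872]
t 16.18 p [ 0.4978 -0.1758  0.3542] psi 56.35 open 0.0516 F [ 0.9 -0.2  0.4]
-> (0.4972, -0.2008, 0.317, 55.5) n 2
 L [[-6.7, -10.6, 18.6], [-6.8, -10.5, 18.6]] T [[0.06, -0.09, 0.42], [0.06, -0.09, 0.42]]
```

>>> jog_arm(linear=[[-4,-6,15],[-1,-2,15],[0,0,0],[0,0,0],[0,0,0]], turn=[[0,0,0.4],[0,0,0.4],[0,0,0],[0,0,0],[0,0,0]])

```text
time: 16.6
ee_pos: [0.4969, -0.1936, 0.3228]
tcp_rot: [-0.001, 0.301, 0.954, 0.0]
wrist_force: [0.7, -0.1, -1.2]
opening: 0.0518
```

```bash
python3 - <<'E'
from h import *
plang([(.4972,-.2008,.08,55.5)]);shot("wrist","w10")
E
```

```text
grasp [ 0.4965 -0.1933  0.1558]
t 16.6 p [ 0.4969 -0.1936  0.3228] psi 55.01 open 0.0518 F [ 0.7 -0.1 -1.2]
-> (0.4972, -0.2008, 0.247, 55.5) n 2
 L [[-2.3, -2.9, 37.9], [-2.2, -2.9, 37.9]] T [[0.0, -0.08, -0.24], [0.0, -0.08, -0.24]]
```

View pics/w10.png

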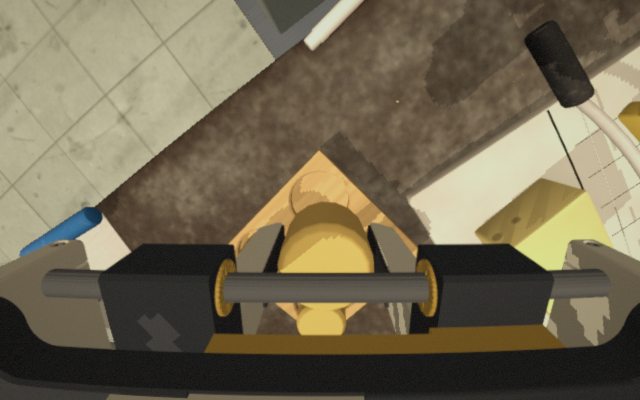

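The held cheese's far edge is at row 204, against 193 and 199 for the earlier two. That agrees with the roughly -4.5 mm offset I compensate for. Descending over well 2.

>>> jog_arm(linear=[[-3,-4,25],[-1,-1,30],[0,0,18],[0,0,0],[0,0,0]], turn=[[0,0,-0.4],[0,0,0],[0,0,0],[0,0,0],[0,0,0]])

```text
time: 17.07
ee_pos: [0.5007, -0.1971, 0.255]
tcp_rot: [0.004, 0.294, 0.956, -0.0]
wrist_force: [0.1, -0.1, -1.0]
opening: 0.0514
```

```bash
python3 - <<'E'
from h import *
plang([(.4976,-.2011,.042,55.5)])
E
```

```text
grasp [ 0.5021 -0.1976  0.088 ]
t 17.07 p [ 0.5007 -0.1971  0.255 ] psi 55.84 open 0.0514 F [ 0.1 -0.1 -1. ]
-> (0.4976, -0.2011, 0.20900000000000002, 55.5) n 2
 L [[0.3, -2.6, 23.0], [0.2, -2.6, 23.0]] T [[0.07, 0.24, 0.17], [0.07, 0.24, 0.17]]
```

>>> jog_arm(linear=[[1,-4,12],[1,-1,8],[0.5,0,3],[0.5,0,1]], turn=[[0.1,0.4,0.3],[0,0.1,0],[0,0,0],[0,0,0]])

```text
time: 17.4
ee_pos: [0.4972, -0.1995, 0.2342]
tcp_rot: [0.003, 0.295, 0.955, -0.0]
wrist_force: [0.2, -0.1, -1.0]
opening: 0.0522
```

```bash
python3 - <<'E'
from h import *
plang([(.4976,-.2011,.042,55.5)])
E
```

```text
grasp [ 0.498  -0.1998  0.0672]
t 17.4 p [ 0.4972 -0.1995  0.2342] psi 55.64 open 0.0522 F [ 0.2 -0.1 -1. ]
-> (0.4976, -0.2011, 0.20900000000000002, 55.5) n 1
 L [[-1.2, -1.1, 25.2]] T [[0.08, 0.32, 0.14]]
```

>>> jog_arm(linear=[[0,-1,7],[0.3,-0.3,5],[0.3,0,3],[0.3,0,1.5]], turn=[[0,0.3,0.1],[0,0,0],[0,0,0],[0,0,0]])

```text
time: 17.73
ee_pos: [0.4961, -0.2005, 0.2175]
tcp_rot: [0.001, 0.296, 0.955, 0.001]
wrist_force: [-0.7, -0.4, -1.7]
opening: 0.0516
```

```bash
python3 - <<'E'
from h import *
plang([(.4976,-.2011,.042,55.5)])
E
```

```text
grasp [ 0.4966 -0.2004  0.0505]
t 17.73 p [ 0.4961 -0.2005  0.2175] psi 55.51 open 0.0516 F [-0.7 -0.4 -1.7]
-> (0.4976, -0.2011, 0.20900000000000002, 55.5) n 1
 L [[-1.5, 0.3, 8.5]] T 0
```

>>> jog_arm(linear=[[-0.8,0.2,4],[0,0,3],[0,0,2],[0,0,1]], turn=[[0,0,0],[0,0,0],[0,0,0],[0,0,0]])

```text
time: 18.07
ee_pos: [0.4975, -0.2011, 0.2086]
tcp_rot: [0.002, 0.296, 0.955, 0.0]
wrist_force: [-9.8, 4.2, 19.8]
opening: 0.0517
```

```bash
python3 - <<'E'
from h import *
plang([(.4976,-.2011,.042,55.5)])
E
```

```text
grasp [ 0.4981 -0.2012  0.0416]
t 18.07 p [ 0.4975 -0.2011  0.2086] psi 55.52 open 0.0517 F [-9.8  4.2 19.8]
-> (0.4976, -0.2011, 0.20900000000000002, 55.5) n 1
 L [[-0.0, 0.1, -0.4]] T 0
```

>>> jog_arm(linear=[[0,0,0],[0,0,0],[0,0,0],[0,0,-15],[0,0,-30],[0,0,-35],[0,0,-35],[0,0,-15]], turn=[[0,0,0],[0,0,0],[0,0,0],[0,0,0],[0,0,0],[0,0,0],[0,0,0],[0,0,0]], fingers=1)

```text
time: 18.73
ee_pos: [0.4952, -0.2001, 0.3369]
tcp_rot: [-0.004, 0.296, 0.955, 0.001]
wrist_force: [0.7, -0.8, 0.6]
opening: 0.0926
```

```bash
python3 - <<'E'
from h import *
im,d,W,cal=shot("wrist","w11")
plang([(.565,.22,.19,55.5)])
E
```

```text
grasp [ 0.4951 -0.1998  0.172 ]
t 18.78 p [ 0.4958 -0.2004  0.339 ] psi 55.52 open 0.0925 F [ 1.2 -0.3  2.3]
-> (0.565, 0.22, 0.357, 55.5) n 11
 L [[16.5, 35.1, -1.5], [16.5, 35.1, -1.5], [16.5, 35.1, -1.5], [16.5, 35.1, -1.6], [16.5, 35.1, -1.6], [16.5, 35.1, -1.6], [16.5, 35.1, -1.6], [16.5, 35.1, -1.6]] T [[0.0, -0.03, 0.0], [0.0, -0.03, 0.0], [0.0, -0.03, 0.0], [0.0, -0.03, 0.0], [0.0, -0.03, 0.0], [0.0, -0.03, 0.0], [0.0, -0.03, 0.0], [0.0, -0.03, 0.0]]
 L [[16.5, 35.1, -1.6], [16.5, 35.1, -1.6], [16.5, 35.1, -1.6]] T [[0.0, -0.03, 0.0], [0.0, -0.03, 0.0], [0.0, -0.03, 0.0]]
```

View pics/w11.png

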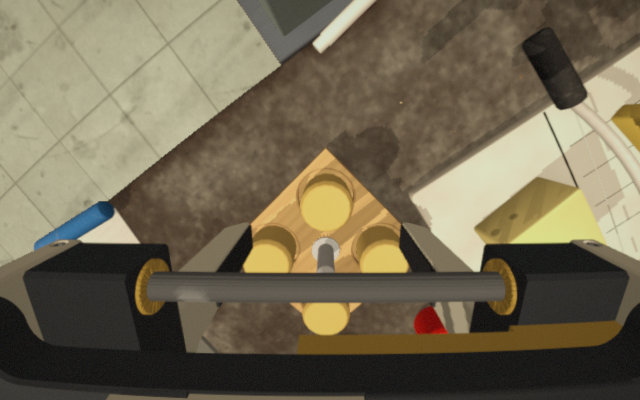

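All four cheeses are in the tray, the last one at (327,200) in well 2. Now the cover.

>>> jog_arm(linear=[[16,34,-2],[16,34,-2],[16,34,-2],[16,34,-2],[16,34,-2],[16,35,-2],[16,35,-2],[16,35,-2]], turn=[[0,0,0],[0,0,0],[0,0,0],[0,0,0],[0,0,0],[0,0,0],[0,0,0],[0,0,0]])

```text
time: 19.45
ee_pos: [0.5485, 0.1023, 0.3563]
tcp_rot: [0.002, 0.303, 0.953, -0.0]
wrist_force: [0.3, -0.1, 0.0]
opening: 0.093
```

>>> jog_arm(linear=[[16,35,-2],[16,35,-2],[8,15,0],[0,0,0],[0,0,0]], turn=[[0,0,0],[0,0,0],[0,0,0],[0,0,0],[0,0,0]])

```text
time: 19.87
ee_pos: [0.5643, 0.208, 0.3572]
tcp_rot: [0.001, 0.299, 0.954, 0.0]
wrist_force: [-0.3, 0.2, -0.2]
opening: 0.093
```

```bash
python3 - <<'E'
from h import *
im,d,W,cal=shot("wrist","w12")
k=(np.hypot(W[...,0]-.569,W[...,1]-.285)<.04)&(np.abs(W[...,2]-.046)<.004); A=W[k][:,:2].astype(np.float32); print("collar",len(A),cv2.minEnclosingCircle(A) if len(A) else 0, W[k][:,2].mean() if len(A) else 0)
# disc
k=(np.hypot(W[...,0]-.569,W[...,1]-.285)<.1)&(np.abs(W[...,2]-.006)<.004); A=W[k&(im.min(2)>150)][:,:2].astype(np.float32); print("disc",len(A),cv2.minEnclosingCircle(A))
plang([(.5687,.285,.10,55.5)])
im,d,W,cal=shot("top","t1")
q,e,*_=fit_tray(im,W,cal,(.5513,-.238,.183)); print("tray top",q[:2],np.degrees(q[2]),e)
for i,a in enumerate([45,135,225,315]):
    c=np.array(q[:2])+.0608*np.array([np.cos(q[2]+np.radians(a)),np.sin(q[2]+np.radians(a))])
    k=(np.hypot(W[...,0]-c[0],W[...,1]-c[1])<.036)&(np.abs(W[...,2]-.057)<.006); A=W[k][:,:2].astype(np.float32); m,r=cv2.minEnclosingCircle(A); print("well",i+1,"offset mm",((np.array(m)-c)*1000).round(1),r,W[k][:,2].mean())
E
```

```text
collar 729 ((0.5689167380332947, 0.2859687805175781), 0.020117731764912605) 0.04512279266290028
disc 11480 ((0.5691055059432983, 0.2857893109321594), 0.07444096356630325)
grasp [0.5645 0.2076 0.1901]
t 19.92 p [0.5642 0.2075 0.3571] psi 55.16 open 0.0928 F [ 0.6  0.2 -0.2]
-> (0.5687, 0.285, 0.267, 55.5) n 3
 L [[13.6, 22.0, 30.0], [13.5, 22.0, 30.0], [13.5, 22.1, 30.0]] T [[0.03, 0.02, -0.11], [0.03, 0.02, -0.11], [0.03, 0.02, -0.11]]
tray top [ 0.55095182 -0.23902683] 10.730382211777522 0.45879624114107653
well 1 offset mm [-0.8  0.2] 0.0257900170981884 0.0563262331848338
well 2 offset mm [0.8 0.2] 0.0259205624461174 0.05669670051540904
well 3 offset mm [-0.3  0.8] 0.026081392541527748 0.056556000689126786
well 4 offset mm [ 1.1 -0.5] 0.025902898982167244 0.057158386157733845
```

View pics/w12.png

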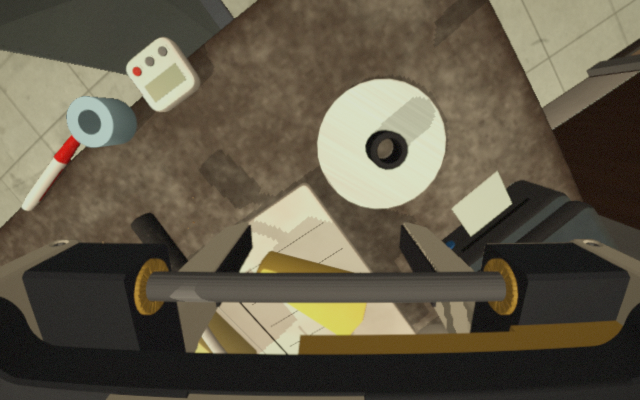

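View pics/t1.png

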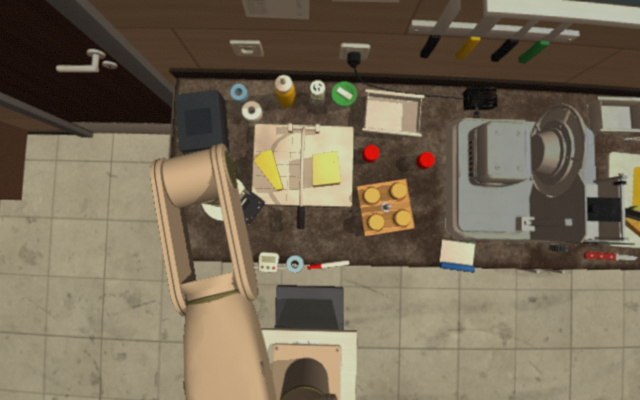

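All four cheeses sit within about 1 mm of their well axes at the correct height, the tray is at its starting position, and the cover axis measures (0.569, 0.286). Approaching the collar.

>>> jog_arm(linear=[[13,21,20],[13,21,25],[10,17,25],[0,0,20],[0,0,0],[0,0,0]], turn=[[0,0,-0.1],[0,0,-0.1],[0,0,-0.1],[0,0,0],[0,0,0],[0,0,0]])

```text
time: 20.47
ee_pos: [0.5718, 0.268, 0.2665]
tcp_rot: [0.004, 0.303, 0.953, 0.0]
wrist_force: [1.6, -0.8, 0.8]
opening: 0.0928
```

```bash
python3 - <<'E'
from h import *
plang([(.569,.2858,.03,55.5,20)])
E
```

```text
grasp [0.573  0.2677 0.0995]
t 20.47 p [0.5718 0.268  0.2665] psi 54.69 open 0.0928 F [ 1.6 -0.8  0.8]
-> (0.569, 0.2858, 0.197, 55.5, 20) n 4
 L [[3.3, 3.2, 17.4], [3.2, 3.2, 17.4], [3.2, 3.2, 17.4], [3.1, 3.2, 17.4]] T [[0.04, 0.09, -0.2], [0.04, 0.09, -0.2], [0.04, 0.09, -0.2], [0.04, 0.09, -0.2]]
```

>>> jog_arm(linear=[[6,6,10],[5,5,12],[2,2,5],[0,0,0],[0,0,0]], turn=[[0.1,0.3,-0.5],[0,0.1,-0.3],[0,0,0],[0,0,0],[0,0,0]])

```text
time: 20.88
ee_pos: [0.5705, 0.2843, 0.2415]
tcp_rot: [0.002, 0.298, 0.954, 0.002]
wrist_force: [-0.3, -0.9, -0.9]
opening: 0.093
```

```bash
python3 - <<'E'
from h import *
plang([(.569,.2858,.03,55.5,20)])
E
```

```text
grasp [0.5712 0.2848 0.0745]
t 20.88 p [0.5705 0.2843 0.2415] psi 55.29 open 0.093 F [-0.3 -0.9 -0.9]
-> (0.569, 0.2858, 0.197, 55.5, 20) n 3
 L [[0.7, 0.0, 14.8], [0.7, 0.1, 14.8], [0.7, 0.1, 14.8]] T [[0.09, 0.04, -0.07], [0.09, 0.04, -0.07], [0.09, 0.04, -0.07]]
```

>>> jog_arm(linear=[[1.5,0,14],[1,0,14],[1,0,12],[0.5,0,3],[0.3,0,1]], turn=[[0.2,0.2,-0.2],[0.1,0,0],[0,0,0],[0,0,0],[0,0,0]])

```text
time: 21.3
ee_pos: [0.5673, 0.2871, 0.1945]
tcp_rot: [0.0, 0.296, 0.955, 0.001]
wrist_force: [-1.0, 0.0, 0.2]
opening: 0.0926
```

```bash
python3 - <<'E'
from h import *
plang([(.569,.2858,.03,55.5,20)])
E
```

```text
grasp [0.5674 0.2873 0.0275]
t 21.3 p [0.5673 0.2871 0.1945] psi 55.51 open 0.0926 F [-1.   0.   0.2]
-> (0.569, 0.2858, 0.197, 55.5, 20) n 1
 L [[-2.1, -0.1, -2.5]] T 0
```

>>> jog_arm(linear=[[-1.5,0,-2],[0,0,0],[0,0,0.3],[0,0,0.3],[0,0,0.3],[0,0,0.3]], turn=[[0,0,0],[0,0,0],[0,0,0],[0,0,0],[0,0,0],[0,0,0]], fingers=-1, squeeze=30)

```text
time: 21.8
ee_pos: [0.5688, 0.2861, 0.1955]
tcp_rot: [-0.0, 0.297, 0.955, 0.0]
wrist_force: [0.8, -0.1, 1.0]
opening: 0.0577
```

```bash
python3 - <<'E'
from h import *
plang([(.569,.2858,.03,55.5,20)])
E
```

```text
grasp [0.5689 0.2862 0.0285]
t 21.8 p [0.5688 0.2861 0.1955] psi 55.5 open 0.0577 F [ 0.8 -0.1  1. ]
-> (0.569, 0.2858, 0.197, 55.5, 20) n 1
 L [[-0.3, -0.1, -1.5]] T 0
```

>>> jog_arm(linear=[[0,0,-0.5],[0,0,0],[0,0,0],[0,0,0],[0,0,0]], turn=[[0,0,0],[0,0,0],[0,0,0],[0,0,0],[0,0,0]])

```text
time: 22.22
ee_pos: [0.569, 0.2861, 0.1967]
tcp_rot: [0.0, 0.297, 0.955, 0.001]
wrist_force: [0.0, -0.9, 0.2]
opening: 0.0397
```

```bash
python3 - <<'E'
from h import *
plang([(.569,.2858,.15,55.5,30),(.55,.15,.18,55.5),(.5513,-.238,.18,55.5)])
E
```

```text
grasp [0.5693 0.2863 0.0297]
t 22.22 p [0.569  0.2861 0.1967] psi 55.5 open 0.0397 F [ 0.  -0.9  0.2]
-> (0.569, 0.2858, 0.317, 55.5, 30) n 5
 L [[-0.0, -0.0, -24.1], [-0.0, -0.0, -24.1], [-0.0, -0.0, -24.1], [-0.0, -0.0, -24.1], [-0.0, -0.0, -24.1]] T 0
-> (0.55, 0.15, 0.347, 55.5) n 4
 L [[-15.3, -30.7, -7.5], [-15.3, -30.7, -7.5], [-15.3, -30.7, -7.5], [-15.3, -30.7, -7.5]] T 0
-> (0.5513, -0.238, 0.347, 55.5) n 10
 L [[-22.1, -31.9, 0.0], [-22.1, -31.9, 0.0], [-22.1, -31.9, 0.0], [-22.1, -31.9, 0.0], [-22.1, -31.9, 0.0], [-22.1, -31.9, 0.0], [-22.1, -31.9, 0.0], [-22.1, -31.9, 0.0]] T 0
 L [[-22.1, -31.9, 0.0], [-22.1, -31.9, 0.0]] T 0
```

Collar gripped at 39.7 mm, centred and at the intended height. Lifting.

>>> jog_arm(linear=[[0,0,-12],[0,0,-22],[0,0,-30],[0,0,-32],[0,0,-32],[-5,-12,-20],[-15,-30,-10],[-15,-30,-5]], turn=[[0,0,0],[0,0,0],[0,0,0],[0,0,0],[0,0,0],[0,0,0],[0,0,0],[0,0,0]])

```text
time: 22.88
ee_pos: [0.5542, 0.2093, 0.3676]
tcp_rot: [-0.003, 0.293, 0.956, -0.001]
wrist_force: [-0.4, -1.2, -1.2]
opening: 0.04
```

```bash
python3 - <<'E'
from h import *
plang([(.5513,-.238,.19,55.5,36)])
E
```

```text
grasp [0.5532 0.2093 0.2007]
t 22.88 p [0.5542 0.2093 0.3676] psi 55.9 open 0.04 F [-0.4 -1.2 -1.2]
-> (0.5513, -0.238, 0.357, 55.5, 36) n 13
 L [[-19.1, -28.6, 0.8], [-19.1, -28.6, 0.8], [-19.1, -28.6, 0.8], [-19.2, -28.6, 0.8], [-19.2, -28.6, 0.8], [-19.2, -28.6, 0.8], [-19.2, -28.6, 0.8], [-19.2, -28.5, 0.8]] T [[-0.02, -0.02, 0.03], [-0.02, -0.02, 0.03], [-0.02, -0.02, 0.03], [-0.02, -0.02, 0.03], [-0.02, -0.02, 0.03], [-0.02, -0.02, 0.03], [-0.02, -0.02, 0.03], [-0.02, -0.02, 0.03]]
 L [[-19.2, -28.5, 0.8], [-19.2, -28.5, 0.8], [-19.3, -28.5, 0.8], [-19.3, -28.5, 0.8], [-19.3, -28.5, 0.8]] T [[-0.02, -0.02, 0.03], [-0.02, -0.02, 0.03], [-0.02, -0.02, 0.03], [-0.02, -0.02, 0.03], [-0.02, -0.02, 0.03]]
```

>>> jog_arm(linear=[[-19,-29,0],[-19,-29,0],[-19,-29,0],[-19,-29,0],[-19,-29,0],[-19,-29,0],[-19,-29,0],[-19,-28,0]], turn=[[0,0,0],[0,0,0],[0,0,0],[0,0,0],[0,0,0],[0,0,0],[0,0,0],[0,0,0]])

```text
time: 23.55
ee_pos: [0.5476, -0.0773, 0.3803]
tcp_rot: [0.003, 0.29, 0.957, 0.002]
wrist_force: [1.7, 0.1, -1.2]
opening: 0.0396
```

>>> jog_arm(linear=[[-19,-28,0],[-19,-28,0],[-15,-22,0],[-8,-12,0],[0,0,0],[0,0,0]], turn=[[0,0,0],[0,0,0],[0,0,0],[0,0,0],[0,0,0],[0,0,0]])

```text
time: 24.05
ee_pos: [0.5449, -0.1987, 0.3855]
tcp_rot: [0.005, 0.294, 0.956, 0.0]
wrist_force: [0.7, 0.7, -2.6]
opening: 0.0402
```

```bash
python3 - <<'E'
from h import *
plang([(.5513,-.238,.15,55.5,36)]); shot("wrist","w13"); shot("scene","s13")
E
```

```text
grasp [ 0.5466 -0.1991  0.2185]
t 24.05 p [ 0.5449 -0.1987  0.3855] psi 55.75 open 0.0402 F [ 0.7  0.7 -2.6]
-> (0.5513, -0.238, 0.317, 55.5, 36) n 3
 L [[-8.9, -9.7, 22.9], [-9.0, -9.7, 22.9], [-9.1, -9.6, 22.8]] T [[0.08, 0.19, 0.08], [0.08, 0.19, 0.08], [0.08, 0.19, 0.08]]
```

View pics/w13.png

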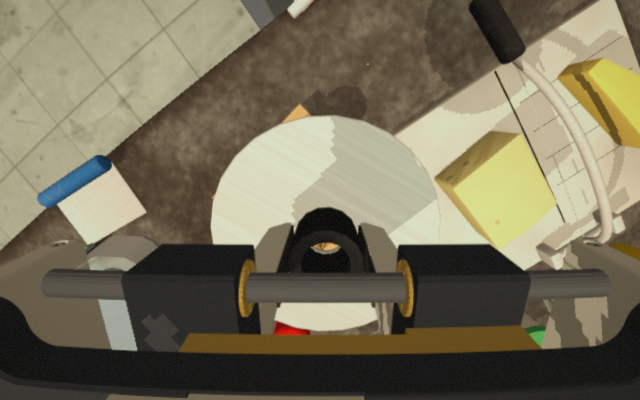

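View pics/s13.png

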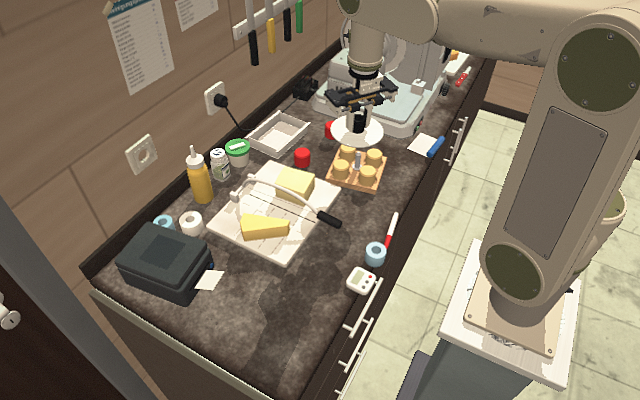

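The cover hangs level in the gripper, with the disc centre near (325,220). Measuring its tilt, then descending over the post.

```bash
python3 - <<'E'
from h import *
z=np.load("pics/w13.npz"); W,im=z["W"],z["im"]
A=W[120:240,215:440].reshape(-1,3); A=A[(A[:,2]>.17)&(A[:,2]<.215)]
c=np.linalg.lstsq(np.c_[A[:,:2],np.ones(len(A))],A[:,2],rcond=None)[0]; r=A[:,2]-np.c_[A[:,:2],np.ones(len(A))]@c; k=abs(r)<.003
c=np.linalg.lstsq(np.c_[A[k,:2],np.ones(k.sum())],A[k,2],rcond=None)[0]
print("slope",c[:2],"z mean",A[k].mean(0),k.mean(), "tilt deg (tool z, xy)",pose()[1].as_matrix()[:,2].round(4))
plang([(.5512,-.238,.15,55.5,36)])
E
```

```text
slope [ 0.0098986  -0.00407429] z mean [ 0.5193892  -0.17821046  0.19394216] 0.9519895385764992 tilt deg (tool z, xy) [ 0.0105 -0.0023 -0.9999]
grasp [ 0.5469 -0.198   0.2184]
t 24.15 p [ 0.5452 -0.1976  0.3854] psi 55.85 open 0.04 F [-0.7 -0.1 -1.4]
-> (0.5512, -0.238, 0.317, 55.5, 36) n 3
 L [[-9.0, -10.1, 22.9], [-9.1, -10.1, 22.8], [-9.2, -10.0, 22.8]] T [[0.08, 0.19, 0.12], [0.08, 0.19, 0.12], [0.08, 0.19, 0.12]]
```

>>> jog_arm(linear=[[-9,-10,18],[-9,-10,18],[-5,-6,18],[0,0,8],[0,0,0],[0,0,0]], turn=[[0.1,0.3,0.1],[0.1,0.3,0.1],[0,0.2,0],[0,0,0],[0,0,0],[0,0,0]])

```text
time: 24.65
ee_pos: [0.552, -0.2251, 0.3246]
tcp_rot: [-0.0, 0.291, 0.957, 0.002]
wrist_force: [0.0, 0.3, -1.1]
opening: 0.0399
```

```bash
python3 - <<'E'
from h import *
plang([(.5512,-.238,.14,55.5,36)])
E
```

```text
grasp [ 0.5521 -0.2245  0.1576]
t 24.65 p [ 0.552  -0.2251  0.3246] psi 56.17 open 0.0399 F [ 0.   0.3 -1.1]
-> (0.5512, -0.238, 0.30700000000000005, 55.5, 36) n 1
 L [[-6.5, -11.2, 17.6]] T [[0.18, -0.1, 0.67]]
```

>>> jog_arm(linear=[[-3.5,-6,12],[-3,-5,10],[0,0,5],[0,0,0],[0,0,0]], turn=[[0.1,0,0.6],[0,0,0],[0,0,0],[0,0,0],[0,0,0]])

```text
time: 25.07
ee_pos: [0.5523, -0.2367, 0.2981]
tcp_rot: [0.001, 0.295, 0.955, 0.001]
wrist_force: [-0.7, -0.2, -1.9]
opening: 0.04
```

```bash
python3 - <<'E'
from h import *
plang([(.5512,-.238,.12,55.5,36)])
E
```

```text
grasp [ 0.5528 -0.2366  0.1311]
t 25.07 p [ 0.5523 -0.2367  0.2981] psi 55.68 open 0.04 F [-0.7 -0.2 -1.9]
-> (0.5512, -0.238, 0.28700000000000003, 55.5, 36) n 1
 L [[0.2, -1.7, 11.1]] T 0
```

>>> jog_arm(linear=[[0.3,-1.5,6],[0.3,0,0.5],[0.3,0,0.5]], turn=[[0,0.1,0.1],[0,0,0],[0,0,0]])

```text
time: 25.32
ee_pos: [0.5508, -0.2377, 0.2913]
tcp_rot: [0.001, 0.296, 0.955, 0.001]
wrist_force: [0.6, -0.4, -1.3]
opening: 0.0398
```

```bash
python3 - <<'E'
from h import *
plang([(.5512,-.238,.11,55.5,36)]); im,*_=shot("wrist","w14")
c=cv2.resize(im[170:300,230:430],None,fx=3.5,fy=3.5,interpolation=cv2.INTER_CUBIC); cv2.imwrite("pics/c14.png",c[:,:,::-1])
E
```

```text
grasp [ 0.5512 -0.2375  0.1243]
t 25.32 p [ 0.5508 -0.2377  0.2913] psi 55.56 open 0.0398 F [ 0.6 -0.4 -1.3]
-> (0.5512, -0.238, 0.277, 55.5, 36) n 1
 L [[-0.4, -0.1, 14.3]] T 0
```

View pics/c14.png

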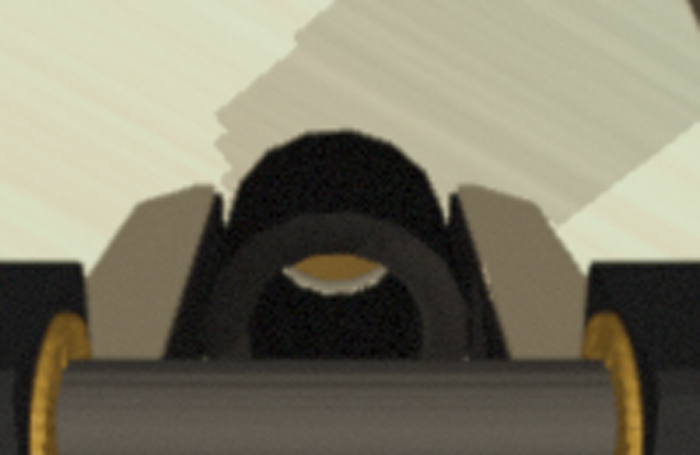

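The bore shows only tray wood at (325,247), because the post tip is hidden behind the collar. The measured pose matches to within 0.5 mm, so I'll lower in small steps and watch the forces.

>>> jog_arm(linear=[[0,0,7],[0.2,0,6],[0.2,0,3],[0.2,0,1]], turn=[[0,0.05,0],[0,0.05,0],[0,0,0],[0,0,0]])

```text
time: 25.7
ee_pos: [0.5504, -0.2373, 0.2731]
tcp_rot: [0.001, 0.296, 0.955, 0.001]
wrist_force: [-0.6, 0.5, -1.7]
opening: 0.0401
```

```bash
python3 - <<'E'
from h import *
plang([(.5512,-.238,.09,55.5,36)])
E
```

```text
grasp [ 0.5507 -0.2369  0.1061]
t 25.7 p [ 0.5504 -0.2373  0.2731] psi 55.56 open 0.0401 F [-0.6  0.5 -1.7]
-> (0.5512, -0.238, 0.257, 55.5, 36) n 1
 L [[-1.1, -0.2, 16.1]] T 0
```

>>> jog_arm(linear=[[-1,0,5],[0,0,5],[0,0,2],[0,0,1]], turn=[[0.1,0,0],[0,0,0],[0,0,0],[0,0,0]])

```text
time: 26.03
ee_pos: [0.5512, -0.2377, 0.2582]
tcp_rot: [-0.0, 0.296, 0.955, 0.0]
wrist_force: [-0.5, -0.1, -1.0]
opening: 0.0399
```

```bash
python3 - <<'E'
from h import *
plang([(.5512,-.238,.088,55.5,36)])
E
```

```text
grasp [ 0.5512 -0.2376  0.0912]
t 26.03 p [ 0.5512 -0.2377  0.2582] psi 55.57 open 0.0399 F [-0.5 -0.1 -1. ]
-> (0.5512, -0.238, 0.255, 55.5, 36) n 1
 L [[-0.2, -0.2, 3.2]] T 0
```

>>> jog_arm(linear=[[0,0,1.5],[0,0,1],[0,0,0.5]], turn=[[0,0,0],[0,0,0],[0,0,0]])

```text
time: 26.28
ee_pos: [0.5511, -0.2377, 0.2547]
tcp_rot: [-0.0, 0.296, 0.955, 0.0]
wrist_force: [-2.7, 1.3, 4.3]
opening: 0.04
```

```bash
python3 - <<'E'
from h import *
plang([(.5512,-.238,.088,55.5,36)])
E
```

```text
grasp [ 0.551  -0.2375  0.0877]
t 26.28 p [ 0.5511 -0.2377  0.2547] psi 55.57 open 0.04 F [-2.7  1.3  4.3]
-> (0.5512, -0.238, 0.255, 55.5, 36) n 1
 L [[-0.2, -0.2, -0.3]] T 0
```

The cover is on the cheeses, with grasp z at 0.0877 and light contact. Releasing and rising straight up.

>>> jog_arm(linear=[[0,0,0],[0,0,0],[0,0,0],[0,0,0],[0,0,0],[0,0,-10]], turn=[[0,0,0],[0,0,0],[0,0,0],[0,0,0],[0,0,0],[0,0,0]], fingers=1)

```text
time: 26.78
ee_pos: [0.5512, -0.2378, 0.265]
tcp_rot: [-0.0, 0.296, 0.955, 0.0]
wrist_force: [-0.2, -0.4, -0.0]
opening: 0.0752
```

>>> jog_arm(linear=[[0,0,-25],[0,0,-35],[0,0,-35],[0,0,-30],[20,20,0],[25,30,0],[25,30,0],[25,30,0]], turn=[[0,0,0],[0,0,0],[0,0,0],[0,0,0],[0,0,0],[0,0,0],[0,0,0],[0,0,0]])

```text
time: 27.45
ee_pos: [0.5343, -0.096, 0.4053]
tcp_rot: [0.004, 0.301, 0.954, -0.001]
wrist_force: [0.7, 0.8, 0.4]
opening: 0.0929
```

>>> jog_arm(linear=[[20,30,0],[20,30,0],[15,20,0],[0,0,0],[0,0,0]], turn=[[0,0,0],[0,0,0],[0,0,0],[0,0,0],[0,0,0]])

```text
time: 27.87
ee_pos: [0.533, 0.0123, 0.4118]
tcp_rot: [0.008, 0.298, 0.955, 0.001]
wrist_force: [0.0, -0.5, -0.5]
opening: 0.0937
```

```bash
python3 - <<'E'
from h import *
plang([(.5512,-.238,.2,55.5,36)]); 
im,d,W,cal=shot("top","t2"); shot("scene","s2")
k=(np.hypot(W[...,0]-.551,W[...,1]+.238)<.09)&(abs(W[...,2]-.064)<.012)&(im.min(2)>130); A=W[k]
print("disc",cv2.minEnclosingCircle(A[:,:2].astype(np.float32)),np.median(A[:,2]))
print("slope",np.linalg.lstsq(np.c_[A[:,:2]-[.551,-.238],np.ones(len(A))],A[:,2],rcond=None)[0])
k=(np.hypot(W[...,0]-.551,W[...,1]+.238)<.04)&(abs(W[...,2]-.103)<.008); print("collar top",W[k].mean(0))
cv2.imwrite("pics/ct2.png",cv2.resize(im[130:290,250:450],None,fx=4,fy=3.7)[:,:,::-1])
z=np.load("pics/s2.npz")["im"]; cv2.imwrite("pics/cs2.png",cv2.resize(z[100:230,270:450],None,fx=4,fy=4,interpolation=cv2.INTER_CUBIC)[:,:,::-1])
E
```

```text
grasp [0.5357 0.0119 0.2449]
t 27.87 p [0.533  0.0123 0.4118] psi 55.32 open 0.0937 F [ 0.  -0.5 -0.5]
-> (0.5512, -0.238, 0.367, 55.5, 36) n 8
 L [[-19.6, -24.5, 5.7], [-19.6, -24.5, 5.7], [-19.6, -24.5, 5.7], [-19.6, -24.5, 5.7], [-19.6, -24.5, 5.7], [-19.6, -24.5, 5.6], [-19.6, -24.5, 5.6], [-19.6, -24.5, 5.6]] T [[0.05, 0.1, -0.02], [0.05, 0.1, -0.02], [0.05, 0.1, -0.02], [0.05, 0.1, -0.02], [0.05, 0.1, -0.02], [0.05, 0.1, -0.02], [0.05, 0.1, -0.02], [0.05, 0.1, -0.02]]
disc ((0.5512715578079224, -0.2389393150806427), 0.07489193230867386) 0.06335316304579477
slope [0.0003205  0.00066706 0.06335156]
collar top [ 0.55169358 -0.23813204  0.1028541 ]
```

View pics/ct2.png

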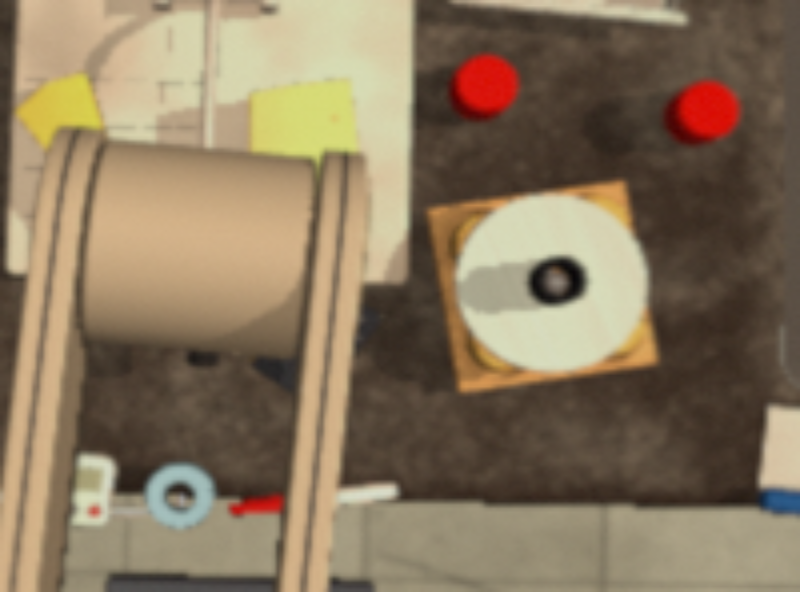

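View pics/cs2.png

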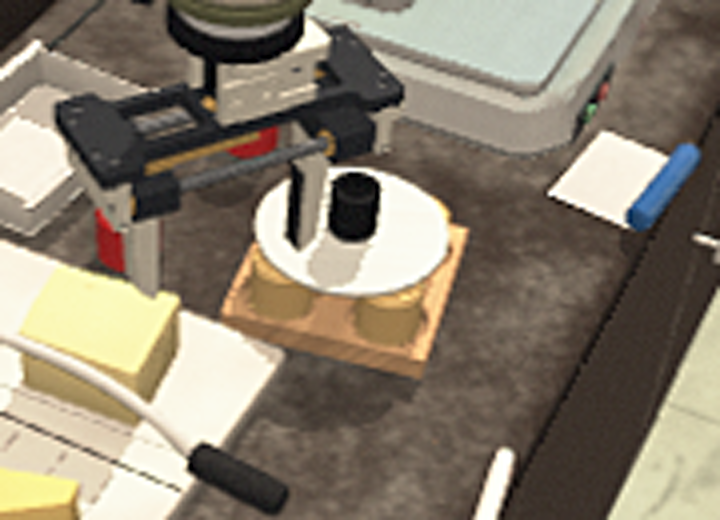

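The cover lies flat on the tray at (556,281) in the crop, with slope below 0.001. Its axis is within 0.5 mm of the fitted tray centre, and the disc top at 0.063 m matches the expected 0.064 m. The arm is clear, so I'm handing in.

```bash
python3 -c "
from cell import bot
print(bot.hand_in())"
```

```text
the job is handed in; nothing more can be done
None
```

The three loose tan cheeses are in wells 2, 3 and 4 beside cheese d. The cover is over the post, lying flat on all four, and I handed the job in at about 28 s of the 72 s allowed. The hand-in reports no verdict, so everything below is from my own checks.

- **Cheeses:** before the cover went on, the top camera showed all four within about 1.2 mm of their well axes, with tops at 56 to 57 mm (expected 58 mm).
- **Cover:** after release, its axis measured within about 1 mm of the tray centre and its slope was below 0.001 rad. The disc top was at 63 mm, against an expected 64 mm.
- **Forces:** the wrist force was at most about 23 N when setting a cheese down and about 5 N for the cover. I read it only at the end of each move, so a brief peak in between would not have shown.
- **Bystanders:** after all four cheeses were placed, the tray fit agreed with the first one to within about 0.1 mm. I did not refit the tray after the cover went on. The timer and blue roll looked unmoved in the pictures, but I did not measure them.
- **Disagreements:** the scene camera read up to 10 mm off the other two in y, so I relied on the wrist and top cameras. One tray refit from the wrist camera fitted poorly because the arm was still moving, so I ignored it.

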